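Padlock stock back into the display tray

TASK

A customer has been shown the padlocks; put the four keyed ones with a U-shaped shackle back in the display tray, each lying flat on the floor of the pocket cut for its size (the long-shackle one in the longest pocket). Lay them in gently, do not drop them, and leave the combination padlock with the number wheels and the shutter padlock with the straight bolt, which belong to customers, where they lie on the counter.

Things in the scene. Friction and masses are not known exactly. Their poses are not given: they have to be found in the camera images.
- lock_small: small keyed padlock (the smallest padlock): plain brass body 30 wide (y) x 27 long (x) x 15 thick, steel U shackle (5 mm bar), 48 long over all; lies flat; 90 g +-25%. Origin: underside, below the centre of the 48 x 30 outline; +x to the shackle's bow, z up. The body's centre is 10.5 mm from it towards -x: grip there, across the 30.
- lock_medium: medium keyed padlock (the middle size, ordinary short shackle): plain brass body 45 wide (y) x 38 long (x) x 18 thick, steel U shackle (7 mm bar), 69 long over all; lies flat; 250 g +-25%. Origin: underside, below the centre of the 69 x 45 outline; +x to the shackle's bow, z up. The body's centre is 15.5 mm from it towards -x: grip there, across the 45.
- lock_large: large keyed padlock (the largest padlock): plain brass body 60 wide (y) x 49 long (x) x 22 thick, steel U shackle (9 mm bar), 90 long over all; lies flat; 480 g +-25%. Origin: underside, below the centre of the 90 x 60 outline; +x to the shackle's bow, z up. The body's centre is 20.5 mm from it towards -x: grip there, across the 60.
- lock_long: long keyed padlock (the middle size's body, but the shackle stands 62 mm out of it): plain brass body 45 wide (y) x 38 long (x) x 18 thick, steel U shackle (7 mm bar), 100 long over all; lies flat; 280 g +-25%. Origin: underside, below the centre of the 100 x 45 outline; +x to the shackle's bow, z up. The body's centre is 31 mm from it towards -x: grip there, across the 45.
- pocket_small: pocket for the small padlock, 64 (x) x 46 (y), 6 deep, grey floor, in the middle of a dark foam insert 126 (x) x 92 (y) x 10. Origin: centre of the insert's underside; pocket floor 4, rim 10 mm above it. Four inserts, alike outside, lie side by side along y in any order in a low fixed wooden tray, its rim level with theirs, 14 mm above the counter. Shackle to either x end.
- pocket_medium: pocket for the medium padlock, 85 (x) x 61 (y), 6 deep, grey floor, in the middle of a dark foam insert 126 (x) x 92 (y) x 10. Origin: centre of the insert's underside; pocket floor 4, rim 10 mm above it. Four inserts, alike outside, lie side by side along y in any order in a low fixed wooden tray, its rim level with theirs, 14 mm above the counter. Shackle to either x end.
- pocket_large: pocket for the large padlock, 106 (x) x 76 (y), 6 deep, grey floor, in the middle of a dark foam insert 126 (x) x 92 (y) x 10. Origin: centre of the insert's underside; pocket floor 4, rim 10 mm above it. Four inserts, alike outside, lie side by side along y in any order in a low fixed wooden tray, its rim level with theirs, 14 mm above the counter. Shackle to either x end.
- pocket_long: pocket for the long padlock, 116 (x) x 61 (y), 6 deep, grey floor, in the middle of a dark foam insert 126 (x) x 92 (y) x 10. Origin: centre of the insert's underside; pocket floor 4, rim 10 mm above it. Four inserts, alike outside, lie side by side along y in any order in a low fixed wooden tray, its rim level with theirs, 14 mm above the counter. Shackle to either x end.
- lock_dial: a customer's combination padlock, stays: brass body 42 wide (y) x 44 long (x) x 18 thick, four steel number wheels standing 3 mm out of its face, steel U shackle, 72 long over all, lying flat; 220 g. Origin at the underside below the centre of the outline, +x to the bow of the shackle.
- lock_shutter: a customer's shutter padlock, stays: square brass body 62 wide (y) x 55 long (x) x 22 thick with a 28 mm wide notch at its +x end, closed by a straight steel bolt instead of a U shackle, lying flat; about 420 g. Origin at the underside below the centre of the outline.
Mind the look-alikes: they are no part of the job. Leave any pink, red or turquoise look-alike of the pocket_medium alone.

How it is judged:
By the outcome, as a careful person would: the job done as asked, in the order asked, and still so for the second after the job is handed in, with the robot touching nothing.
It also fails if it takes over 128 s, if anything falls off the work surface, if the arm or the gripper's body presses on something with over 40 N, if the wrist force passes 120 N, or if a joint passes its speed limit or range.

ROBOT

A 6-joint arm with a two-finger parallel gripper is mounted at the origin on the work surface. World frame = base frame: x ahead of the robot, y to its left, z up, the work surface at z = 0. Lengths are in m, angles in rad, forces in N, time in s.
With the tool pointing down it reaches from about 0.375 to 0.975 m from the base axis. Payload 3.8 kg.
Tool frame: the origin (TCP) lies on the centre line of the jaws, within the pads' length; the fingertips stand 14 mm ahead of it and the grasp point (between the pads) lies 5 mm behind it; x points along the fingers, y is the direction in which the jaws open and shut, and the axes are right-handed (so a half turn about x gives the same grasp; the last joint's range is limited). The gripper opens to 85 mm and grips with 20 to 120 N. Pads are 22 mm wide; open, the fingers measure 114 mm over their backs; the gripper's body (76 mm by 85 mm) begins 54 mm behind the grasp point. The pads swing forward as they close: fully open they stand 13 mm farther back than shut.
Start: joints at [1.17, 0.264, 1.604, -0, 1.274, -0.037], TCP at [0.24, 0.631, 0.245] pointing down, gripper open.
Joint ranges: [-2.63, 2.63], [-0.94, 2.18], [0.31, 2.57], [-1.31, 4.45], [0, 2.66], [-2.55, 2.55]. Speed limits (rad/s): [2.57, 2.57, 3.14, 3.14, 3.14, 3.14].

INTERFACE

Orientations are given as a rotation vector (axis times angle).
In Python, from workcell import bot gives the robot as it stands.
- The arm moves only by the shell command python3 -m creep 'ROWS' [FORCE]. ROWS is JSON, a list of rows, each an object with "grip": the finger opening in cm, from 0 to 8.54; "dp": the shift along the tool's x, y, z in cm, a list of three; "rotation": the turn, a rotation vector about the tool's x, y, z in rad, a list of three. A call has 1 to 5 rows; each row is the pose to reach, as a shift and turn from the pose commanded when the call began, along the tool's axes at that moment; what a row does not reach only later rows make up. A row lasts 1/12 s, in which the tool goes at most 41.7 mm and 7.16 degrees, less where a joint would pass 70% of its speed; a pose out of reach is approached as far as the arm can. A call with a gripper value outside its range is refused whole. The fingers move at their own pace and stop on an object; FORCE is the grip in N (left out, the last holds). Time passes only in rows, so rows that repeat a pose let the fingers close. It gives the time, the measured TCP pose, the force and the opening at its end, in the units of the state.
- bot.read_state(): the state, without advancing time (a new reading comes with each control period).
- bot.read_camera(name): name is "scene" or "top" or "wrist"; returns (picture, depth): 384x512x3 uint8, red, green, blue; 384x512 float32, m along the optical axis (not along the pixel's ray), 0 where there is no reading.
- bot.get_calibration(name): a dict with "fx", "fy", "cx", "cy" (pixels), "dist" ([k1, k2, p1, p2, k3] as OpenCV has them; the pictures are not rectified), "rvec" (rotation vector, rad) and "tvec" (3), from world to camera coordinates, as OpenCV has them. Camera axes: x right, y down, z forward; pixel columns grow to the right and rows downward; lengths in m; the calibration is good to about 2 mm. A picture is of the moment at which its call begins: read the wrist's pose just before it. get_calibration takes no time and is no camera call; for the wrist camera it gives the pose at the moment of the call.
- bot.finish_job(): hands the job in, once; it reports no verdict.
The state is a dict: "time": time; "q": joint angles; "joint_vel": joint speeds; "joint_torque": joint torques, N m; "tool_pos": TCP position; "tcp_rot": TCP orientation; "wrist_force": force on the tool from outside, world axes, zero at the start; "torque": the same for the moment, N m; "width": opening from 0.0 (shut) to 1.0 (fully open).
Only numpy, scipy, OpenCV 4.12 (cv2) and the standard library are available. Lean on these libraries where they do the work, as an engineer would, in place of code of your own. Each camera call takes 0.05 s, during which the arm holds its last target.

## Working session

There is one attempt and no reset: what is moved stays moved. The work goes in short steps, Python scripts to look and compute and a shell command to move; the robot and the scene stay as the last step left them, time stands still between calls to the robot, and variables do not carry over. Pictures are saved under pics/ and viewed, and the job is handed in when it is done.

```bash
ls; mkdir -p pics; python3 - <<'E'
from workcell import bot
import cv2,numpy as np
print(bot.read_state())
for n in ["top","scene"]:
    p,d=bot.read_camera(n); cv2.imwrite(f"pics/{n}0.png",p[:,:,::-1]); np.savez(f"{n}0.npz",p=p,d=d)
    print(n,bot.get_calibration(n))
E
```

```text
pics
{'time': 0.0, 'q': array([ 1.17008421e+00,  2.64766900e-01,  1.60540463e+00, -3.45743409e-05,
        1.27370152e+00, -3.69003197e-02]), 'joint_vel': array([0.00056826, 0.00029555, 0.00036488, 0.00064106, 0.00032868,
       0.00034165]), 'joint_torque': array([-2.47832386e-04, -5.15150821e+01, -3.67293191e+01,  2.04320349e-05,
        1.36840035e-02,  1.30503608e-06]), 'tool_pos': array([0.23992415, 0.63015495, 0.24393619]), 'tcp_rot': array([ 0.28370005,  1.5523463 , -0.28722408]), 'wrist_force': array([ 0.19134187,  0.35657856, -0.23521174]), 'torque': array([0.02790477, 0.01819368, 0.02957553]), 'width': 0.9984264891759594}
top {'fx': 368.88086177964425, 'fy': 368.88086177964425, 'cx': 249.888129079157, 'cy': 184.17470026196796, 'dist': array([-0.02875008,  0.        ,  0.        ,  0.        ,  0.        ]), 'rvec': array([ 2.16410793, -2.21582067,  0.07694017]), 'tvec': array([-9.28374363e-04,  5.76009537e-01,  1.07412391e+00])}
scene {'fx': 442.47306631845373, 'fy': 442.47306631845373, 'cx': 255.06368200084572, 'cy': 190.1237591478093, 'dist': array([0.02721445, 0.        , 0.        , 0.        , 0.        ]), 'rvec': array([ 0.67213283,  2.57919129, -1.19013487]), 'tvec': array([ 0.505517  , -0.14020974,  1.42250981])}
```

View pics/top0.png

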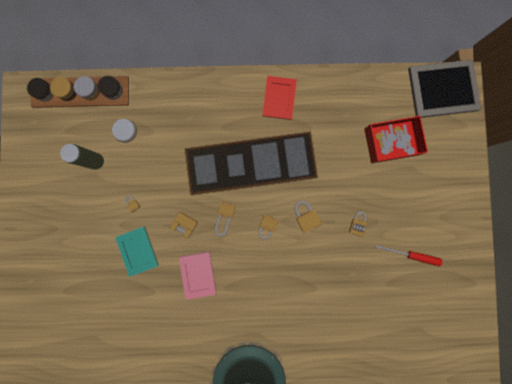

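View pics/scene0.png

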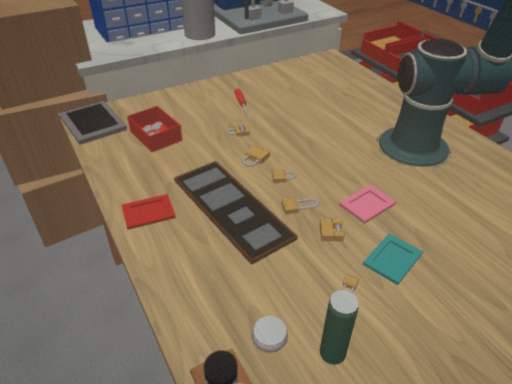

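```bash
cat > h.py <<'E'
import numpy as np,cv2
from scipy.spatial.transform import Rotation as R
def cast(c,uv,z):
    K=np.array([[c['fx'],0,c['cx']],[0,c['fy'],c['cy']],[0,0,1]])
    n=cv2.undistortPoints(np.array(uv,float).reshape(-1,1,2),K,c['dist']).reshape(-1,2)
    M=cv2.Rodrigues(np.array(c['rvec']))[0]; o=-M.T@c['tvec']
    d=np.c_[n,np.ones(len(n))]@M
    return o+d*((z-o[2])/d[:,2])[:,None]
def proj(c,P):
    K=np.array([[c['fx'],0,c['cx']],[0,c['fy'],c['cy']],[0,0,1]])
    return cv2.projectPoints(np.array(P,float).reshape(-1,1,3),np.array(c['rvec']),np.array(c['tvec']),K,c['dist'])[0].reshape(-1,2)
E
python3 - <<'E'
from workcell import bot
from h import *
p=np.load('top0.npz')['p']; c=bot.get_calibration('top')
crop=p[125:245,110:380]; cv2.imwrite('pics/crop0.png',cv2.resize(crop,None,fx=2.9,fy=2.9,interpolation=cv2.INTER_CUBIC)[:,:,::-1])
hsv=cv2.cvtColor(p,cv2.COLOR_RGB2HSV)
for u,v in [(132,205),(184,223),(226,210),(268,222),(308,220),(359,228),(205,170),(225,228),(236,165),(190,140)]: print(u,v,p[v,u],hsv[v,u])
# pocket floors: grey brighter than foam
g=p.astype(int); sat=g.max(2)-g.min(2)
roi=np.zeros(p.shape[:2],bool); roi[130:198,180:322]=1
m=((g.min(2)>45)&(sat<25)&roi).astype(np.uint8)
cs,_=cv2.findContours(m,cv2.RETR_EXTERNAL,cv2.CHAIN_APPROX_NONE)
def show(k,z):
    w=cast(c,k.reshape(-1,2),z)[:,:2]*1000
    r=cv2.minAreaRect(w.astype(np.float32)); print(cv2.contourArea(k),np.round(k.reshape(-1,2).mean(0)),'ctr',np.round(r[0],1),'size',np.round(np.array(r[1])+2.5,1),'ang',round(r[2],1))
for k in cs:
    if cv2.contourArea(k)>60: show(k,.008)
print('brass')
roi[:]=0; roi[190:245,110:380]=1
m=((hsv[...,1]>150)&roi).astype(np.uint8); 
cs,_=cv2.findContours(m,cv2.RETR_EXTERNAL,cv2.CHAIN_APPROX_NONE)
for k in cs:
    if cv2.contourArea(k)>40: show(k,.018)
E
```

```text
132 205 [146 116  61] [ 19 148 146]
184 223 [147 117  64] [ 19 144 147]
226 210 [147 115  60] [ 19 151 147]
268 222 [150 118  66] [ 19 143 150]
308 220 [147 117  65] [ 19 142 147]
359 228 [114 111 111] [  0   7 114]
205 170 [82 84 85] [100   9  85]
225 228 [126 120 113] [ 16  26 126]
236 165 [83 84 88] [114  14  88]
190 140 [133 111  78] [ 18 105 133]
576.0 [205. 169.] ctr [625.6 119.5] size [90.6 66.6] ang 6.1
328.5 [235. 165.] ctr [636.2  27.7] size [70.  52.4] ang 5.8
891.5 [266. 160.] ctr [646.1 -64.2] size [112.  83.] ang 5.7
769.5 [296. 157.] ctr [ 656.6 -155.7] size [121.6  66.6] ang 6.3
brass
```

```bash
ls pics
```

```text
crop0.png
scene0.png
top0.png
```

View pics/crop0.png

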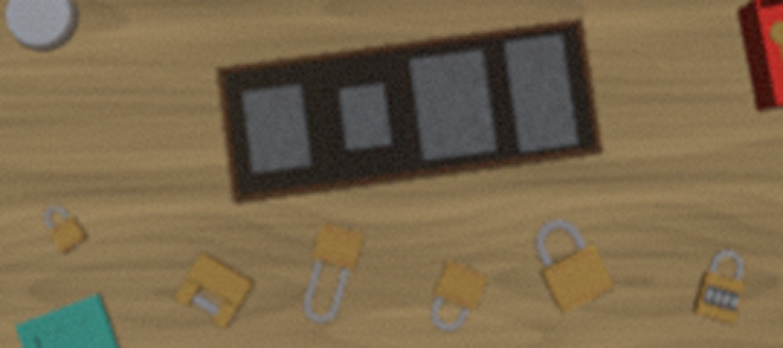

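```bash
python3 - <<'E'
from workcell import bot
from h import *
p=np.load('top0.npz')['p']; c=bot.get_calibration('top')
big=cv2.GaussianBlur(cv2.resize(p,None,fx=4,fy=4,interpolation=cv2.INTER_CUBIC),(0,0),2)
hsv=cv2.cvtColor(big,cv2.COLOR_RGB2HSV)
m=((hsv[...,1]>124)&(hsv[...,0]>10)&(hsv[...,0]<26)).astype(np.uint8); m[:190*4]=0;m[245*4:]=0;m[:,:440]=0;m[:,380*4:]=0
cs,_=cv2.findContours(m,cv2.RETR_EXTERNAL,cv2.CHAIN_APPROX_NONE)
for k in cs:
    if cv2.contourArea(k)<600: continue
    uv=(k.reshape(-1,2)+.5)/4-.5
    w=cast(c,uv,.018)[:,:2]*1000
    r=cv2.minAreaRect(w.astype(np.float32)); print(np.round(uv.mean(0)),'ctr',np.round(r[0],1),'size',np.round(r[1],1),'ang',round(r[2],1))
E
```

```text
[357. 227.] ctr [ 441.1 -330.1] size [46.  45.7] ang 71.4
[269. 223.] ctr [460.6 -66.6] size [46.6 39.1] ang 64.9
[183. 225.] ctr [461.4 184.3] size [64. 57.] ang 58.2
[309. 221.] ctr [ 463.7 -186. ] size [51.8 62.7] ang 25.0
[226. 209.] ctr [503.1  57.6] size [46.1 39.2] ang 72.8
[133. 206.] ctr [521.  333.3] size [27.7 31.7] ang 35.3
[205. 191.] ctr [556.9 116.7] size [94.1 11.9] ang 88.7
```

```bash
cat > go.py <<'E'
import sys
from workcell import bot
from h import *
def goto(x,y,z,yaw):
    s=bot.read_state(); M=R.from_rotvec(s['tcp_rot'])
    best=None
    for k in (0,180):
        a=np.radians(yaw+k); c,sn=np.cos(a),np.sin(a)
        T=np.array([[0,-sn,c],[0,c,sn],[-1,0,0.]])
        rv=(M.inv()*R.from_matrix(T)).as_rotvec()
        q6=s['q'][5]+rv[0]
        sc=np.linalg.norm(rv)+(10 if abs(q6)>2.4 else 0)
        if best is None or sc<best[0]: best=(sc,rv)
    dp=M.inv().apply(np.array([x,y,z])/1000-s['tool_pos'])*100
    print('t',round(s['time'],2),'pos',np.round(s['tool_pos']*1000,1),'q',np.round(s['q'],2),'F',np.round(s['wrist_force'],1),'w',round(s['width']*85.4,1))
    print('dp cm',np.round(dp,2),'rot',np.round(best[1],3))
if __name__=='__main__': goto(*map(float,sys.argv[1:5]))
E
python3 go.py 521 333 150 35.3
python3 - <<'E'
from workcell import bot
from h import *
p,d=bot.read_camera('wrist');cv2.imwrite('pics/w0.png',p[:,:,::-1])
s=bot.read_state(); c=bot.get_calibration('wrist')
M=cv2.Rodrigues(c['rvec'])[0]; o=-M.T@c['tvec']; T=R.from_rotvec(s['tcp_rot'])
print('cam in tool',T.inv().apply(o-s['tool_pos']), T.inv().apply(M[2]))
E
```

```text
t 0.1 pos [239.9 630.2 244.1] q [ 1.17  0.26  1.61  0.    1.27 -0.04] F [ 0.9  0.1 -0.8] w 85.5
dp cm [  9.44 -17.76  36.85] rot [-0.98  -0.001  0.002]
cam in tool [-0.12886944 -0.00025044 -0.07092028] [9.60112529e-01 4.36845506e-04 2.79613555e-01]
```

View pics/w0.png

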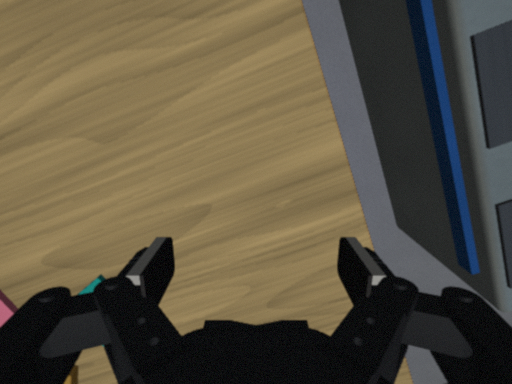

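```bash
python3 -m creep '[{"grip":8.5,"dp":[0,-8.8,18.4],"rotation":[-0.49,0,0]},{"grip":8.5,"dp":[0,-8.8,18.4],"rotation":[-0.49,0,0]},{"grip":8.5,"dp":[0,-8.8,18.4],"rotation":[-0.49,0,0]},{"grip":8.5,"dp":[0,-8.8,18.4],"rotation":[-0.49,0,0]},{"grip":8.5,"dp":[0,-8.8,18.4],"rotation":[-0.49,0,0]}]' 40; python3 go.py 521 333 150 35.3
```

```text
time: 0.57
tool_pos: [0.3816, 0.4814, 0.2449]
tcp_rot: [-0.104, 1.569, 0.103]
wrist_force: [-0.2, 0.6, -0.2]
width: 0.994
t 0.57 pos [381.6 481.4 244.9] q [ 0.86  0.15  1.74 -0.    1.25 -0.84] F [-0.2  0.6 -0.2] w 84.9
dp cm [  9.49 -16.54  11.87] rot [-0.484 -0.     0.   ]
```

```bash
python3 -m creep '[{"grip":8.5,"dp":[0,-16.5,11.9],"rotation":[-0.484,0,0]},{"grip":8.5,"dp":[0,-16.5,11.9],"rotation":[-0.484,0,0]},{"grip":8.5,"dp":[0,-16.5,11.9],"rotation":[-0.484,0,0]},{"grip":8.5,"dp":[0,-16.5,11.9],"rotation":[-0.484,0,0]},{"grip":8.5,"dp":[0,-16.5,11.9],"rotation":[-0.484,0,0]}]'; python3 go.py 521 333 150 35.3
```

```text
time: 0.98
tool_pos: [0.5179, 0.3355, 0.245]
tcp_rot: [-0.482, 1.517, 0.482]
wrist_force: [0.5, -0.2, -0.1]
width: 0.997
t 0.98 pos [517.9 335.5 245. ] q [ 0.53  0.16  1.73  0.    1.25 -1.65] F [ 0.5 -0.2 -0.1] w 85.1
dp cm [ 9.5  -0.39  0.12] rot [-0.001 -0.    -0.   ]
```

```bash
python3 -m creep '[{"grip":5,"dp":[9,0,0],"rotation":[0,0,0]},{"grip":5,"dp":[9,0,0],"rotation":[0,0,0]},{"grip":5,"dp":[9,0,0],"rotation":[0,0,0]},{"grip":5,"dp":[9,0,0],"rotation":[0,0,0]},{"grip":5,"dp":[9,0,0],"rotation":[0,0,0]}]'; python3 go.py 521 333 150 35.3
python3 - <<'E'
from workcell import bot
from h import *
c=bot.get_calibration('wrist')
p,d=bot.read_camera('wrist');cv2.imwrite('pics/w1.png',p[:,:,::-1]);np.savez('w1.npz',p=p,d=d)
print(proj(c,[[.521,.333,.015]]))
p,d=bot.read_camera('scene');cv2.imwrite('pics/s1.png',p[:,:,::-1])
E
```

```text
time: 1.4
tool_pos: [0.5169, 0.3374, 0.1556]
tcp_rot: [-0.479, 1.518, 0.478]
wrist_force: [0.2, -0.0, 0.2]
width: 0.581
t 1.4 pos [516.9 337.4 155.6] q [ 0.54  0.23  1.82  0.    1.09 -1.64] F [ 0.2 -0.   0.2] w 49.6
dp cm [ 0.56 -0.59  0.08] rot [-0.005 -0.001 -0.   ]
[[249.79091785 185.11034496]]
```

View pics/w1.png

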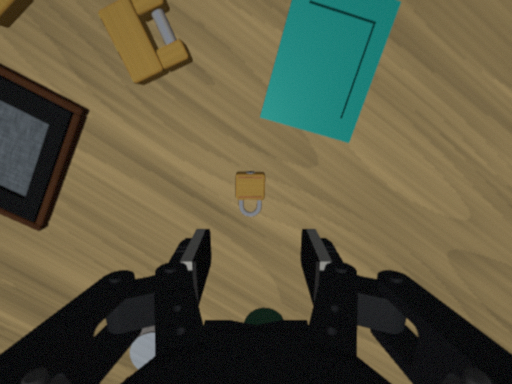

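View pics/s1.png

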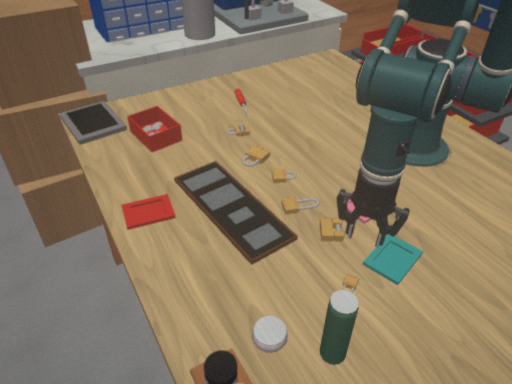

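```bash
cat > tips.py <<'E'
from workcell import bot
from h import *
s=bot.read_state(); c=bot.get_calibration('wrist'); p,d=bot.read_camera('wrist')
K=np.array([[c['fx'],0,c['cx']],[0,c['fy'],c['cy']],[0,0,1]])
vs,us=np.nonzero((d>0.03)&(d<0.2)); z=d[vs,us]
n=cv2.undistortPoints(np.c_[us,vs].astype(float).reshape(-1,1,2),K,c['dist']).reshape(-1,2)
P=np.c_[n*z[:,None],z]; M=cv2.Rodrigues(c['rvec'])[0]
W=(P-c['tvec'])@M; L=R.from_rotvec(s['tcp_rot']).inv().apply(W-s['tool_pos'])*1000
print('w',s['width']*85.4)
for sg in (-1,1):
    q=L[(L[:,1]*sg>0)]; o=q[q[:,0]>np.percentile(q[:,0],99.5)-0]
    print('n',len(q),'max x',np.round(np.sort(q[:,0])[[-1,-5,-20,-60]],1),'pts',np.round(o.mean(0),1))
    t=q[q[:,0]>q[:,0].max()-8]; print('y rng',np.round([t[:,1].min(),t[:,1].max()],1),'z rng',np.round([t[:,2].min(),t[:,2].max()],1))
E
python3 tips.py
```

```text
w 49.84821019018373
n 21422 max x [11.1 10.4  8.2  5.8] pts [  6.4 -26.1  -3.3]
y rng [-36.5 -24.8] z rng [-11.4  11.2]
n 21429 max x [10.8 10.4  8.8  5.8] pts [ 6.6 25.9 -3.1]
y rng [24.6 37.3] z rng [-11.5  10.5]
```

```bash
cat > wl.py <<'E'
import sys
from workcell import bot
from h import *
def meas(x,y,ztop,name):
    c=bot.get_calibration('wrist'); p,d=bot.read_camera('wrist')
    if name: cv2.imwrite(f'pics/{name}.png',p[:,:,::-1])
    hsv=cv2.cvtColor(cv2.GaussianBlur(p,(3,3),0),cv2.COLOR_RGB2HSV); 
    u=proj(c,[[x/1000,y/1000,ztop/1000]])[0]
    m=((hsv[...,1]>135)&(hsv[...,0]>10)&(hsv[...,0]<26)&(hsv[...,2]>90)).astype(np.uint8)
    cs,_=cv2.findContours(m,cv2.RETR_EXTERNAL,cv2.CHAIN_APPROX_NONE)
    for k in cs:
        if cv2.contourArea(k)<300: continue
        if abs(cv2.pointPolygonTest(k,tuple(map(float,u)),True))>80: continue
        w=cast(c,k.reshape(-1,2),ztop/1000)[:,:2]*1000
        r=cv2.minAreaRect(w.astype(np.float32)); print('px',np.round(k.reshape(-1,2).mean(0)),'ctr',np.round(r[0],1),'size',np.round(r[1],1),'ang',round(r[2],1))
meas(*map(float,sys.argv[1:4]),sys.argv[4] if len(sys.argv)>4 else None)
E
python3 wl.py 521 333 15; python3 -m creep '[{"grip":4.2,"dp":[1,-0.5,0.1],"rotation":[0,0,0]},{"grip":4.2,"dp":[2,-0.5,0.1],"rotation":[0,0,0]},{"grip":4.2,"dp":[4,-0.5,0.1],"rotation":[0,0,0]},{"grip":4.2,"dp":[4,-0.5,0.1],"rotation":[0,0,0]},{"grip":4.2,"dp":[4,-0.5,0.1],"rotation":[0,0,0]}]'; python3 tips.py;python3 wl.py 521 333 15; python3 go.py 521 333 21 35.3
```

```text
px [250. 182.] ctr [521.5 333.6] size [27.3 28.7] ang 35.1
time: 2.02
tool_pos: [0.5193, 0.3326, 0.1132]
tcp_rot: [-0.479, 1.522, 0.477]
wrist_force: [-0.0, -0.2, 0.7]
width: 0.49
w 41.88480846361552
n 24933 max x [101.5 100.9  99.8  98.8] pts [  99.   -78.4 -142.8]
y rng [-123.9  -56.8] z rng [-147.4 -120.5]
n 21587 max x [101.7  11.6   9.9   6.8] pts [ 8.4 22.4 -4.6]
y rng [42.6 42.6] z rng [-147.6 -147.6]
px [255. 198.] ctr [521.5 333.2] size [26.3 29.4] ang 35.0
t 2.12 pos [520.9 333.5 115.4] q [ 0.53  0.27  1.85 -0.    1.02 -1.65] F [-0.2  1.2  0.8] w 41.9
dp cm [ 9.44 -0.05 -0.02] rot [-0.006 -0.    -0.   ]
```

```bash
python3 -m creep '[{"grip":4.2,"dp":[3,0,0],"rotation":[0,0,0]},{"grip":4.2,"dp":[6,0,0],"rotation":[0,0,0]},{"grip":4.2,"dp":[8,0,0],"rotation":[0,0,0]},{"grip":4.2,"dp":[8.5,0,0],"rotation":[0,0,0]},{"grip":4.2,"dp":[8.5,0,0],"rotation":[0,0,0]}]'; python3 go.py 521.5 333.4 20.8 35.1
```

```text
time: 2.53
tool_pos: [0.5199, 0.333, 0.0291]
tcp_rot: [-0.479, 1.52, 0.478]
wrist_force: [-0.1, 0.4, -0.1]
width: 0.494
t 2.53 pos [519.9 333.   29.1] q [ 0.53  0.37  1.9  -0.    0.87 -1.65] F [-0.1  0.4 -0.1] w 42.1
dp cm [ 0.83 -0.06  0.16] rot [-0.002 -0.003 -0.   ]
```

```bash
python3 -m creep '[{"grip":4.2,"dp":[0.5,-0.05,0.15],"rotation":[0,0,0]},{"grip":4.2,"dp":[0.8,-0.05,0.15],"rotation":[0,0,0]},{"grip":4.2,"dp":[0.8,-0.05,0.15],"rotation":[0,0,0]},{"grip":4.2,"dp":[0.8,-0.05,0.15],"rotation":[0,0,0]}]'; python3 go.py 521.5 333.4 20.8 35.1
```

```text
time: 2.87
tool_pos: [0.5232, 0.3345, 0.0235]
tcp_rot: [-0.477, 1.516, 0.478]
wrist_force: [0.9, 0.1, 0.2]
width: 0.493
t 2.87 pos [523.2 334.5  23.5] q [ 0.53  0.38  1.9   0.    0.86 -1.65] F [0.9 0.1 0.2] w 42.1
dp cm [ 0.27  0.01 -0.2 ] rot [-0.002  0.002  0.   ]
```

```bash
python3 -m creep '[{"grip":3.6,"dp":[0.1,0,0],"rotation":[0,0,0]},{"grip":3.2,"dp":[0.1,0,0],"rotation":[0,0,0]},{"grip":2.4,"dp":[0.1,0,0],"rotation":[0,0,0]},{"grip":2.4,"dp":[0.1,0,0],"rotation":[0,0,0]},{"grip":2.4,"dp":[0.1,0,0],"rotation":[0,0,0]}]' 40; for i in 1 2 3; do python3 -m creep '[{"grip":2.4,"dp":[0,0,0],"rotation":[0,0,0]}]'; done; python3 wl.py 521 333 15 g1; python3 go.py 521.5 333.4 20.8 35.1
```

```text
time: 3.28
tool_pos: [0.5229, 0.3343, 0.022]
tcp_rot: [-0.478, 1.516, 0.478]
wrist_force: [0.6, 0.3, 4.8]
width: 0.33
time: 3.37
tool_pos: [0.5229, 0.3343, 0.022]
tcp_rot: [-0.478, 1.516, 0.478]
wrist_force: [-1.0, -0.4, 4.2]
width: 0.333
time: 3.45
tool_pos: [0.5229, 0.3343, 0.022]
tcp_rot: [-0.478, 1.516, 0.478]
wrist_force: [-1.0, -0.9, 5.8]
width: 0.335
time: 3.53
tool_pos: [0.5228, 0.3343, 0.022]
tcp_rot: [-0.478, 1.516, 0.478]
wrist_force: [-0.2, -1.1, 6.1]
width: 0.334
px [255. 244.] ctr [521.7 333.4] size [26.3 29.2] ang 35.0
t 3.58 pos [522.9 334.3  22. ] q [ 0.53  0.38  1.9   0.    0.86 -1.65] F [-0.8  0.7  5.3] w 29.0
dp cm [ 0.12  0.01 -0.17] rot [-0.002  0.001  0.   ]
```

View pics/g1.png

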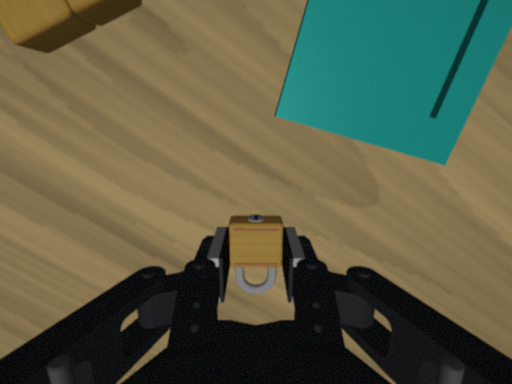

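```bash
python3 -m creep '[{"grip":2.4,"dp":[-1,0,0],"rotation":[0,0,0]},{"grip":2.4,"dp":[-3,0,0],"rotation":[0,0,0]},{"grip":2.4,"dp":[-6,0,0],"rotation":[0,0,0]},{"grip":2.4,"dp":[-8,0,0],"rotation":[0,0,0]},{"grip":2.4,"dp":[-8,0,0],"rotation":[0,0,0]}]'; python3 go.py 627.3 26.8 100 6
```

```text
time: 4.0
tool_pos: [0.5253, 0.3357, 0.1067]
tcp_rot: [-0.476, 1.509, 0.479]
wrist_force: [1.1, 0.6, -0.8]
width: 0.331
t 4.0 pos [525.3 335.7 106.7] q [ 0.53  0.28  1.85 -0.    1.   -1.65] F [ 1.1  0.6 -0.8] w 28.3
dp cm [  0.61 -31.16  -9.35] rot [ 0.505  0.008 -0.001]
```

```bash
python3 -m creep '[{"grip":2.4,"dp":[0,-3,-0.9],"rotation":[0.1,0,0]},{"grip":2.4,"dp":[0,-6,-1.8],"rotation":[0.2,0,0]},{"grip":2.4,"dp":[0,-9.5,-2.8],"rotation":[0.3,0,0]},{"grip":2.4,"dp":[0,-13,-3.9],"rotation":[0.4,0,0]},{"grip":2.4,"dp":[0,-16,-4.8],"rotation":[0.5,0,0]}]'; python3 go.py 627.3 26.8 100 6
```

```text
time: 4.42
tool_pos: [0.574, 0.1732, 0.1]
tcp_rot: [-0.084, 1.571, 0.082]
wrist_force: [-0.4, 0.7, 0.1]
width: 0.335
t 4.42 pos [574.  173.2 100. ] q [ 0.25  0.25  1.9  -0.    0.99 -1.42] F [-0.4  0.7  0.1] w 28.6
dp cm [ 1.000e-02 -1.512e+01  3.760e+00] rot [ 0.001 -0.002  0.001]
```

```bash
python3 -m creep '[{"grip":2.4,"dp":[0,-3.5,0.9],"rotation":[0,0,0]},{"grip":2.4,"dp":[0,-7,1.8],"rotation":[0,0,0]},{"grip":2.4,"dp":[0,-11,2.8],"rotation":[0,0,0]},{"grip":2.4,"dp":[0,-14,3.5],"rotation":[0,0,0]},{"grip":2.4,"dp":[0,-14,3.5],"rotation":[0,0,0]}]';python3 -m creep '[{"grip":2.4,"dp":[0,0,0],"rotation":[0,0,0]},{"grip":2.4,"dp":[0,0,0],"rotation":[0,0,0]}]'; python3 go.py 627.3 26.8 40 6
cat > wp.py <<'E'
import sys
from workcell import bot
from h import *
c=bot.get_calibration('wrist'); p,d=bot.read_camera('wrist')
cv2.imwrite(f'pics/{sys.argv[1]}.png',p[:,:,::-1])
g=cv2.GaussianBlur(p,(5,5),0).astype(int); sat=g.max(2)-g.min(2)
m=((g.min(2)>55)&(g.max(2)<150)&(sat<25)).astype(np.uint8)
m=cv2.morphologyEx(m,cv2.MORPH_OPEN,np.ones((3,3)))
cs,_=cv2.findContours(m,cv2.RETR_EXTERNAL,cv2.CHAIN_APPROX_NONE)
for k in cs:
    if cv2.contourArea(k)<1500: continue
    w=cast(c,k.reshape(-1,2),.008)[:,:2]*1000; r=cv2.minAreaRect(w.astype(np.float32))
    b=k.reshape(-1,2); print('px',np.round(b.mean(0)),'touch edge',bool((b[:,0].min()<3)|(b[:,0].max()>508)|(b[:,1].min()<3)),'ctr',np.round(r[0],1),'size',np.round(r[1],1),'ang',round(r[2],1))
E
python3 wp.py p1
```

```text
time: 4.83
tool_pos: [0.6261, 0.0345, 0.1004]
tcp_rot: [-0.085, 1.569, 0.081]
wrist_force: [0.2, 0.6, -1.2]
width: 0.337
time: 5.0
tool_pos: [0.6238, 0.0401, 0.1001]
tcp_rot: [-0.085, 1.571, 0.086]
wrist_force: [-0.7, 0.0, -1.1]
width: 0.332
t 5.0 pos [623.8  40.1 100.1] q [ 0.02  0.3   1.85  0.    1.   -1.66] F [-0.7  0.  -1.1] w 28.4
dp cm [ 6.01 -1.36  0.21] rot [ 0.005 -0.002 -0.001]
px [230. 208.] touch edge False ctr [644.3  25.4] size [78.  48.8] ang 2.9
px [350. 209.] touch edge False ctr [627.7 117.9] size [86.  61.5] ang 6.6
px [124. 208.] touch edge False ctr [648.7 -66.4] size [106.7  76. ] ang 6.4
px [ 24. 214.] touch edge True ctr [ 659.1 -159.3] size [116.3  58.5] ang 6.2
```

View pics/p1.png

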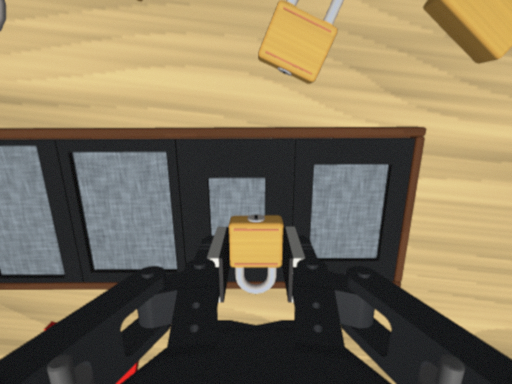

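```bash
python3 go.py 628.6 25.4 40 6.3; python3 -m creep '[{"grip":2.4,"dp":[1,-1.4,0.3],"rotation":[0,0,0]},{"grip":2.4,"dp":[2.5,-1.5,0.3],"rotation":[0,0,0]},{"grip":2.4,"dp":[4,-1.5,0.3],"rotation":[0,0,0]},{"grip":2.4,"dp":[5.5,-1.5,0.3],"rotation":[0,0,0]},{"grip":2.4,"dp":[6,-1.5,0.3],"rotation":[0,0,0]}]';python3 -m creep '[{"grip":2.4,"dp":[0,0,0],"rotation":[0,0,0]},{"grip":2.4,"dp":[0,0,0],"rotation":[0,0,0]}]'; python3 go.py 628.6 25.4 30 6.3
```

```text
t 5.05 pos [623.8  40.7 100.3] q [ 0.03  0.3   1.85  0.    1.   -1.66] F [-0.1  0.4 -0.2] w 28.1
dp cm [ 6.03 -1.58  0.32] rot [ 0.001 -0.002 -0.001]
time: 5.47
tool_pos: [0.6271, 0.0261, 0.038]
tcp_rot: [-0.088, 1.574, 0.088]
wrist_force: [-0.8, 0.5, -1.3]
width: 0.336
time: 5.63
tool_pos: [0.6292, 0.026, 0.0409]
tcp_rot: [-0.087, 1.57, 0.087]
wrist_force: [-0.5, 0.2, -1.1]
width: 0.333
t 5.63 pos [629.2  26.   40.9] q [ 0.    0.37  1.87 -0.    0.9  -1.68] F [-0.5  0.2 -1.1] w 28.5
dp cm [ 1.09 -0.05 -0.06] rot [ 0.001 -0.001 -0.   ]
```

```bash
python3 -m creep '[{"grip":2.4,"dp":[0.2,0,0],"rotation":[0,0,0]},{"grip":2.4,"dp":[0.4,0,0],"rotation":[0,0,0]},{"grip":2.4,"dp":[0.6,0,0],"rotation":[0,0,0]},{"grip":2.4,"dp":[0.8,0,0],"rotation":[0,0,0]},{"grip":2.4,"dp":[0.8,0,0],"rotation":[0,0,0]}]';for i in 1 2 3 4; do python3 -m creep '[{"grip":2.4,"dp":[0.1,0,0],"rotation":[0,0,0]},{"grip":2.4,"dp":[0.1,0,0],"rotation":[0,0,0]},{"grip":2.4,"dp":[0.1,0,0],"rotation":[0,0,0]}]' | grep -E 'pos|force'; done
```

```text
time: 6.05
tool_pos: [0.6294, 0.0255, 0.0331]
tcp_rot: [-0.087, 1.569, 0.087]
wrist_force: [-1.1, 0.3, -1.3]
width: 0.336
tool_pos: [0.6295, 0.0254, 0.0323]
wrist_force: [0.5, 0.2, -0.8]
tool_pos: [0.6295, 0.0255, 0.0313]
wrist_force: [-0.9, 0.6, 0.4]
tool_pos: [0.6295, 0.0255, 0.0302]
wrist_force: [0.2, 0.4, -0.6]
tool_pos: [0.6296, 0.0255, 0.03]
wrist_force: [-3.4, 0.4, 5.4]
```

```bash
python3 -m creep '[{"grip":3.0,"dp":[0,0,0],"rotation":[0,0,0]},{"grip":3.3,"dp":[0,0,0],"rotation":[0,0,0]},{"grip":3.8,"dp":[0,0,0],"rotation":[0,0,0]},{"grip":4.2,"dp":[0,0,0],"rotation":[0,0,0]},{"grip":4.2,"dp":[0,0,0],"rotation":[0,0,0]}]';python3 -m creep '[{"grip":4.2,"dp":[-1,0,0],"rotation":[0,0,0]},{"grip":4.2,"dp":[-3,0,0],"rotation":[0,0,0]},{"grip":5.8,"dp":[-6,0,0],"rotation":[0,0,0]},{"grip":5.8,"dp":[-9,0,0],"rotation":[0,0,0]},{"grip":5.8,"dp":[-9,0,0],"rotation":[0,0,0]}]'; python3 wp.py p2; python3 wl.py 627 25 23; python3 go.py 460.6 -66.6 120 154.9
```

```text
time: 7.47
tool_pos: [0.6295, 0.0255, 0.0291]
tcp_rot: [-0.087, 1.569, 0.087]
wrist_force: [0.7, 0.7, 0.4]
width: 0.487
time: 7.88
tool_pos: [0.6345, 0.0255, 0.1274]
tcp_rot: [-0.087, 1.557, 0.086]
wrist_force: [0.4, -0.4, 1.0]
width: 0.678
px [ 53. 173.] touch edge False ctr [ 659.3 -158.9] size [117.9  59.4] ang 6.5
px [256. 188.] ctr [628.3  25.1] size [26.1 28.1] ang 6.4
px [270. 147.] ctr [638.   -8.2] size [133.5 345.1] ang 6.3
t 7.98 pos [631.4  25.5 122.3] q [ 0.    0.28  1.82 -0.    1.04 -1.68] F [-0.   0.5 -1.7] w 57.8
dp cm [  0.14  -7.27 -17.99] rot [ 0.548  0.005 -0.001]
```

View pics/p2.png

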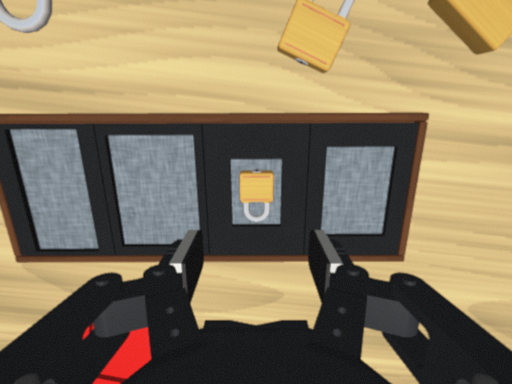

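```bash
python3 -m creep '[{"grip":5.8,"dp":[0,-1.8,-4.4],"rotation":[0.11,0,0]},{"grip":5.8,"dp":[0,-3.6,-9],"rotation":[0.22,0,0]},{"grip":5.8,"dp":[0,-5.4,-13.4],"rotation":[0.33,0,0]},{"grip":5.8,"dp":[0,-7.3,-18],"rotation":[0.44,0,0]},{"grip":5.8,"dp":[0,-7.3,-18],"rotation":[0.55,0,0]}]';python3 -m creep '[{"grip":5.8,"dp":[0,0,0],"rotation":[0,0,0]},{"grip":5.8,"dp":[0,0,0],"rotation":[0,0,0]}]'; python3 wl.py 460.6 -66.6 18 l2; python3 go.py 460.6 -66.6 21 154.9
```

```text
time: 8.4
tool_pos: [0.4536, -0.0673, 0.1169]
tcp_rot: [0.349, 1.548, -0.35]
wrist_force: [-0.2, 0.3, -0.6]
width: 0.684
time: 8.57
tool_pos: [0.4563, -0.0671, 0.118]
tcp_rot: [0.346, 1.546, -0.346]
wrist_force: [0.4, 0.2, -0.5]
width: 0.678
px [257. 200.] ctr [460.7 -68.1] size [44.3 39.3] ang 64.8
t 8.62 pos [458.  -66.9 118.6] q [-0.2  -0.02  2.17  0.    0.99 -1.33] F [-0.1  0.3  0.5] w 58.2
dp cm [9.76 0.14 0.23] rot [-0.002 -0.001 -0.   ]
```

View pics/l2.png

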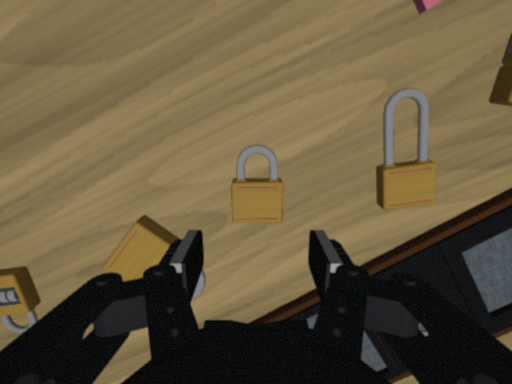

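```bash
python3 -m creep '[{"grip":5.8,"dp":[3,0.05,0.2],"rotation":[0,0,0]},{"grip":5.8,"dp":[6,0.05,0.2],"rotation":[0,0,0]},{"grip":5.8,"dp":[8,0.05,0.2],"rotation":[0,0,0]},{"grip":5.8,"dp":[9,0.05,0.2],"rotation":[0,0,0]},{"grip":5.8,"dp":[9.2,0.05,0.2],"rotation":[0,0,0]}]';python3 -m creep '[{"grip":5.8,"dp":[0,0,0],"rotation":[0,0,0]},{"grip":5.8,"dp":[0,0,0],"rotation":[0,0,0]},{"grip":5.8,"dp":[0,0,0],"rotation":[0,0,0]}]';  python3 go.py 460.7 -67.5 20 154.9
```

```text
time: 9.03
tool_pos: [0.4596, -0.0664, 0.0248]
tcp_rot: [0.344, 1.548, -0.344]
wrist_force: [-0.3, -0.1, 0.3]
width: 0.679
time: 9.28
tool_pos: [0.4624, -0.0674, 0.0287]
tcp_rot: [0.344, 1.54, -0.344]
wrist_force: [0.2, -0.0, 0.4]
width: 0.678
t 9.28 pos [462.4 -67.4  28.7] q [-0.2   0.12  2.22  0.    0.79 -1.33] F [ 0.2 -0.   0.4] w 57.9
dp cm [ 0.87 -0.08 -0.16] rot [-0.001  0.003 -0.001]
```

```bash
python3 -m creep '[{"grip":5.8,"dp":[0.3,-0.05,-0.1],"rotation":[0,0,0]},{"grip":5.8,"dp":[0.7,-0.05,-0.1],"rotation":[0,0,0]},{"grip":5.0,"dp":[0.8,-0.05,-0.1],"rotation":[0,0,0]},{"grip":4.8,"dp":[0.8,-0.05,-0.1],"rotation":[0,0,0]},{"grip":4.0,"dp":[0.8,-0.05,-0.1],"rotation":[0,0,0]}]' 60;python3 -m creep '[{"grip":4,"dp":[0,0,0],"rotation":[0,0,0]},{"grip":4,"dp":[0,0,0],"rotation":[0,0,0]},{"grip":4,"dp":[0,0,0],"rotation":[0,0,0]},{"grip":4,"dp":[0,0,0],"rotation":[0,0,0]}]';  python3 wl.py 460.7 -67.5 18; python3 go.py 460.7 -67.5 20 154.9
```

```text
time: 9.7
tool_pos: [0.4596, -0.0673, 0.0196]
tcp_rot: [0.345, 1.543, -0.345]
wrist_force: [-1.3, 0.7, -1.6]
width: 0.509
time: 10.03
tool_pos: [0.4597, -0.0674, 0.0196]
tcp_rot: [0.345, 1.543, -0.345]
wrist_force: [-1.9, -0.8, 5.6]
width: 0.502
px [255. 249.] ctr [460.5 -67.9] size [43.9 39.7] ang 64.8
t 10.08 pos [459.6 -67.3  19.6] q [-0.2   0.14  2.23 -0.    0.77 -1.33] F [-2.2  0.3  5.3] w 43.3
dp cm [-0.04  0.03  0.1 ] rot [-0.002  0.     0.   ]
```

```bash
python3 -m creep '[{"grip":4,"dp":[-1,0,0],"rotation":[0,0,0]},{"grip":4,"dp":[-3,0,0],"rotation":[0,0,0]},{"grip":4,"dp":[-6,0,0],"rotation":[0,0,0]},{"grip":4,"dp":[-8,0,0],"rotation":[0,0,0]},{"grip":4,"dp":[-8,0,0],"rotation":[0,0,0]}]'; python3 go.py 641.4 120 100 186.3
```

```text
time: 10.5
tool_pos: [0.4631, -0.068, 0.1037]
tcp_rot: [0.345, 1.535, -0.344]
wrist_force: [1.5, 0.1, -2.0]
width: 0.504
t 10.5 pos [463.1 -68.  103.7] q [-0.2   0.    2.18  0.    0.95 -1.33] F [ 1.5  0.1 -2. ] w 43.0
dp cm [ 0.49 24.6   8.13] rot [-0.55   0.009  0.   ]
```

```bash
python3 -m creep '[{"grip":4,"dp":[0,3,1],"rotation":[-0.11,0,0]},{"grip":4,"dp":[0,6,2],"rotation":[-0.22,0,0]},{"grip":4,"dp":[0,9.5,3.2],"rotation":[-0.33,0,0]},{"grip":4,"dp":[0,13,4.3],"rotation":[-0.44,0,0]},{"grip":4,"dp":[0,16.5,5.5],"rotation":[-0.55,0,0]}]'; python3 go.py 641.4 120 100 186.3
```

```text
time: 10.92
tool_pos: [0.5792, 0.0598, 0.0974]
tcp_rot: [-0.091, 1.571, 0.091]
wrist_force: [0.9, -1.2, -3.3]
width: 0.508
t 10.92 pos [579.2  59.8  97.4] q [ 0.06  0.23  1.94 -0.    0.98 -1.63] F [ 0.9 -1.2 -3.3] w 43.4
dp cm [-0.27  5.27  6.87] rot [ 0.005 -0.002 -0.   ]
```

```bash
python3 -m creep '[{"grip":4,"dp":[0,1.5,2],"rotation":[0,0,0]},{"grip":4,"dp":[0,3,4],"rotation":[0,0,0]},{"grip":4,"dp":[0,4,6],"rotation":[0,0,0]},{"grip":4,"dp":[0,4,6],"rotation":[0,0,0]},{"grip":4,"dp":[0,4,6],"rotation":[0,0,0]}]'; python3 -m creep '[{"grip":4,"dp":[0,0,0],"rotation":[0,0,0]},{"grip":4,"dp":[0,0,0],"rotation":[0,0,0]}]'; python3 wp.py p3; python3 go.py 641.4 120 27.6 186.3
```

```text
time: 11.33
tool_pos: [0.6345, 0.1056, 0.0973]
tcp_rot: [-0.088, 1.571, 0.087]
wrist_force: [-0.4, -0.5, -2.2]
width: 0.508
time: 11.5
tool_pos: [0.6332, 0.1042, 0.0979]
tcp_rot: [-0.087, 1.572, 0.086]
wrist_force: [0.7, 0.3, -3.0]
width: 0.506
px [160. 194.] touch edge False ctr [638.   25.1] size [63.9 45.9] ang 6.4
px [287. 187.] touch edge False ctr [636.4 123.6] size [113.3  64.6] ang 14.6
px [ 48. 192.] touch edge True ctr [648.9 -67.6] size [106.7  74.3] ang 6.4
t 11.55 pos [633.4 104.2  98.3] q [ 0.12  0.33  1.81 -0.    1.01 -1.56] F [ 0.2 -1.  -3. ] w 43.4
dp cm [7.07 1.49 0.98] rot [-0.    -0.002  0.   ]
```

View pics/p3.png

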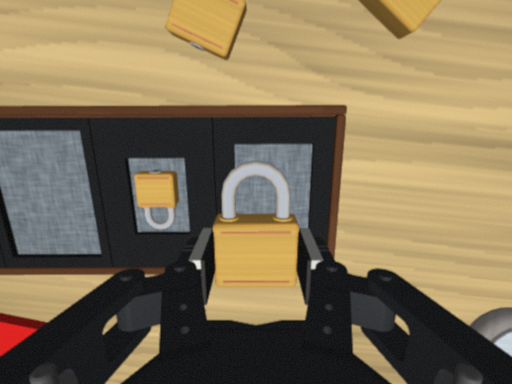

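```bash
python3 -m creep '[{"grip":4,"dp":[1,1.4,1],"rotation":[0,0,0]},{"grip":4,"dp":[2.5,1.4,1],"rotation":[0,0,0]},{"grip":4,"dp":[4,1.4,1],"rotation":[0,0,0]},{"grip":4,"dp":[5.5,1.4,1],"rotation":[0,0,0]},{"grip":4,"dp":[6,1.4,1],"rotation":[0,0,0]}]';python3 -m creep '[{"grip":4,"dp":[0,0,0],"rotation":[0,0,0]},{"grip":4,"dp":[0,0,0],"rotation":[0,0,0]}]'; python3 go.py 641.8 119.3 27.6 186.3
```

```text
time: 11.97
tool_pos: [0.6406, 0.119, 0.0367]
tcp_rot: [-0.086, 1.574, 0.086]
wrist_force: [-0.3, -0.0, -2.9]
width: 0.506
time: 12.13
tool_pos: [0.6428, 0.1195, 0.0394]
tcp_rot: [-0.086, 1.57, 0.086]
wrist_force: [0.1, -0.1, -3.4]
width: 0.505
t 12.13 pos [642.8 119.5  39.4] q [ 0.15  0.41  1.81  0.    0.91 -1.53] F [ 0.1 -0.1 -3.4] w 43.1
dp cm [ 1.18 -0.01 -0.11] rot [-0. -0.  0.]
```

```bash
python3 -m creep '[{"grip":4,"dp":[0.2,0,-0.1],"rotation":[0,0,0]},{"grip":4,"dp":[0.4,0,-0.1],"rotation":[0,0,0]},{"grip":4,"dp":[0.6,0,-0.1],"rotation":[0,0,0]},{"grip":4,"dp":[0.8,0,-0.1],"rotation":[0,0,0]},{"grip":4,"dp":[0.9,0,-0.1],"rotation":[0,0,0]}]';for i in 1 2 3 4; do python3 -m creep '[{"grip":4,"dp":[0.1,0,0],"rotation":[0,0,0]},{"grip":4,"dp":[0.1,0,0],"rotation":[0,0,0]},{"grip":4,"dp":[0.1,0,0],"rotation":[0,0,0]}]' | grep -E 'pos|force'; done
```

```text
time: 12.55
tool_pos: [0.6423, 0.1199, 0.0303]
tcp_rot: [-0.087, 1.569, 0.087]
wrist_force: [0.9, 0.3, -1.6]
width: 0.506
tool_pos: [0.6422, 0.1199, 0.0292]
wrist_force: [-0.3, -0.4, -2.9]
tool_pos: [0.6422, 0.1199, 0.0283]
wrist_force: [-0.0, -0.5, -1.6]
tool_pos: [0.6424, 0.1199, 0.0276]
wrist_force: [-0.8, 0.5, 0.7]
tool_pos: [0.6425, 0.1199, 0.0276]
wrist_force: [-2.5, -0.1, 4.8]
```

```bash
python3 -m creep '[{"grip":4.4,"dp":[0,0,0],"rotation":[0,0,0]},{"grip":4.7,"dp":[0,0,0],"rotation":[0,0,0]},{"grip":5.2,"dp":[0,0,0],"rotation":[0,0,0]},{"grip":5.6,"dp":[0,0,0],"rotation":[0,0,0]},{"grip":5.6,"dp":[0,0,0],"rotation":[0,0,0]}]';python3 -m creep '[{"grip":5.6,"dp":[-1,0,0],"rotation":[0,0,0]},{"grip":5.6,"dp":[-3,0,0],"rotation":[0,0,0]},{"grip":5.8,"dp":[-6,0,0],"rotation":[0,0,0]},{"grip":5.8,"dp":[-9,0,0],"rotation":[0,0,0]},{"grip":5.8,"dp":[-9,0,0],"rotation":[0,0,0]}]'; python3 wp.py p4; python3 wl.py 642 119 26; python3 go.py 503.1 57.6 120 162.8
```

```text
time: 13.97
tool_pos: [0.6423, 0.1199, 0.0261]
tcp_rot: [-0.087, 1.569, 0.087]
wrist_force: [-0.0, 1.1, 0.2]
width: 0.656
time: 14.38
tool_pos: [0.6472, 0.1206, 0.1246]
tcp_rot: [-0.086, 1.557, 0.087]
wrist_force: [2.2, 0.0, 1.2]
width: 0.678
px [153. 168.] touch edge False ctr [638.1  25.1] size [64.2 46. ] ang 6.4
px [255. 161.] touch edge False ctr [627.4 117.2] size [86.8 62.7] ang 6.7
px [ 48. 164.] touch edge True ctr [648.4 -67.8] size [106.9  74.5] ang 6.5
px [255. 195.] ctr [644.9 120. ] size [40.1 43.2] ang 6.4
px [312. 165.] ctr [618.7 164.2] size [118.5   4.7] ang 6.5
t 14.48 pos [644.1 120.1 119.3] q [ 0.15  0.32  1.77  0.    1.04 -1.53] F [-0.5 -0.9 -0.5] w 58.2
dp cm [ -0.14  -4.66 -14.7 ] rot [ 0.41   0.005 -0.001]
```

View pics/p4.png

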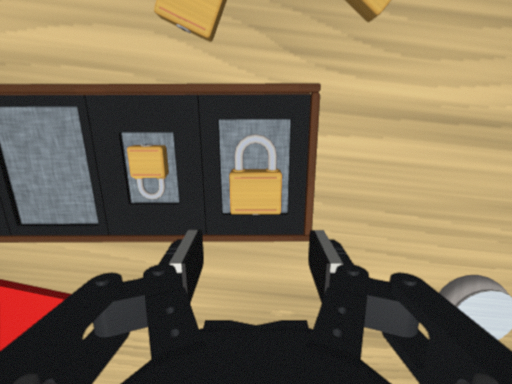

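```bash
python3 -m creep '[{"grip":5.8,"dp":[0,-1.2,-3.7],"rotation":[0.1,0,0]},{"grip":5.8,"dp":[0,-2.4,-7.4],"rotation":[0.2,0,0]},{"grip":5.8,"dp":[0,-3.6,-11],"rotation":[0.3,0,0]},{"grip":5.8,"dp":[0,-4.7,-14.7],"rotation":[0.41,0,0]},{"grip":5.8,"dp":[0,-4.7,-14.7],"rotation":[0.41,0,0]}]';python3 -m creep '[{"grip":5.8,"dp":[0,0,0],"rotation":[0,0,0]},{"grip":5.8,"dp":[0,0,0],"rotation":[0,0,0]},{"grip":5.8,"dp":[0,0,0],"rotation":[0,0,0]}]'; python3 wl.py 503 57.6 18 l3; python3 go.py 503.1 57.6 20 162.8
```

```text
time: 14.9
tool_pos: [0.4901, 0.0549, 0.1113]
tcp_rot: [0.237, 1.572, -0.243]
wrist_force: [-0.4, -0.1, -1.0]
width: 0.678
time: 15.15
tool_pos: [0.5027, 0.0573, 0.1166]
tcp_rot: [0.235, 1.557, -0.234]
wrist_force: [-0.9, 0.6, -0.3]
width: 0.679
px [255. 196.] ctr [503.1  56.3] size [44.2 38.8] ang 72.9
t 15.2 pos [502.9  57.3 116.7] q [ 0.06  0.06  2.09  0.    0.99 -1.21] F [-0.3  0.2 -0.1] w 58.2
dp cm [ 9.67  0.02 -0.  ] rot [ 0.001  0.001 -0.001]
```

View pics/l3.png

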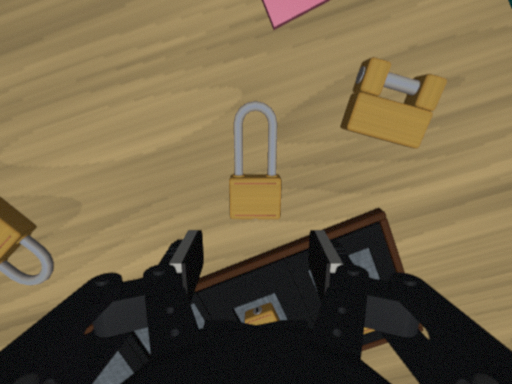

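```bash
python3 -m creep '[{"grip":5.8,"dp":[3,0,-0.4],"rotation":[0,0,0]},{"grip":5.8,"dp":[6,0,-0.4],"rotation":[0,0,0]},{"grip":5.8,"dp":[8,0,-0.4],"rotation":[0,0,0]},{"grip":5.8,"dp":[8.7,0,-0.4],"rotation":[0,0,0]},{"grip":5.8,"dp":[8.7,0,-0.4],"rotation":[0,0,0]}]';python3 -m creep '[{"grip":5.8,"dp":[0,0,0],"rotation":[0,0,0]},{"grip":5.8,"dp":[0,0,0],"rotation":[0,0,0]},{"grip":5.8,"dp":[0,0,0],"rotation":[0,0,0]}]';  python3 go.py 499.3 58 19.5 162.8
```

```text
time: 15.62
tool_pos: [0.4965, 0.0583, 0.0272]
tcp_rot: [0.234, 1.562, -0.236]
wrist_force: [-0.1, 0.9, 0.3]
width: 0.678
time: 15.87
tool_pos: [0.4994, 0.0583, 0.031]
tcp_rot: [0.236, 1.555, -0.234]
wrist_force: [-0.3, -0.0, -0.4]
width: 0.677
t 15.87 pos [499.4  58.3  31. ] q [ 0.07  0.18  2.15  0.    0.81 -1.2 ] F [-0.3 -0.  -0.4] w 57.8
dp cm [ 1.15 -0.04 -0.  ] rot [ 0.001  0.003 -0.001]
```

```bash
python3 -m creep '[{"grip":5.8,"dp":[0.5,0,0],"rotation":[0,0,0]},{"grip":5.8,"dp":[0.9,0,0],"rotation":[0,0,0]},{"grip":5.0,"dp":[1.1,0,0],"rotation":[0,0,0]},{"grip":4.8,"dp":[1.1,0,0],"rotation":[0,0,0]},{"grip":4.0,"dp":[1.1,0,0],"rotation":[0,0,0]}]' 80;python3 -m creep '[{"grip":4,"dp":[0,0,0],"rotation":[0,0,0]},{"grip":4,"dp":[0,0,0],"rotation":[0,0,0]},{"grip":4,"dp":[0,0,0],"rotation":[0,0,0]},{"grip":4,"dp":[0,0,0],"rotation":[0,0,0]}]';  python3 wl.py 503 57 18; python3 go.py 499.3 58 20 162.8
```

```text
time: 16.28
tool_pos: [0.4972, 0.0582, 0.0185]
tcp_rot: [0.235, 1.559, -0.236]
wrist_force: [0.6, -0.3, -3.2]
width: 0.503
time: 16.62
tool_pos: [0.4973, 0.0582, 0.0184]
tcp_rot: [0.235, 1.558, -0.235]
wrist_force: [-1.5, -0.4, 3.7]
width: 0.501
px [255. 259.] ctr [502.6  56.3] size [44.4 40.1] ang 72.9
t 16.67 pos [497.2  58.1  18.4] q [ 0.07  0.2   2.16  0.    0.79 -1.2 ] F [-2.8  0.1  4.2] w 42.7
dp cm [-0.16  0.05  0.2 ] rot [ 0. -0.  0.]
```

```bash
python3 -m creep '[{"grip":5.0,"dp":[0,0,0],"rotation":[0,0,0]},{"grip":5.0,"dp":[0,0,0],"rotation":[0,0,0]},{"grip":5.0,"dp":[-0.15,0,0],"rotation":[0,0,0]},{"grip":4.8,"dp":[-0.15,0,0.1],"rotation":[0,0,0]},{"grip":4.0,"dp":[-0.15,0,0.1],"rotation":[0,0,0]}]' 80;python3 -m creep '[{"grip":4,"dp":[0,0,0],"rotation":[0,0,0]},{"grip":4,"dp":[0,0,0],"rotation":[0,0,0]},{"grip":4,"dp":[0,0,0],"rotation":[0,0,0]},{"grip":4,"dp":[0,0,0],"rotation":[0,0,0]}]';  python3 wl.py 503 57 18; python3 go.py 499.3 58 20 162.8
```

```text
time: 17.08
tool_pos: [0.499, 0.0578, 0.0205]
tcp_rot: [0.235, 1.558, -0.235]
wrist_force: [-1.3, -0.2, 2.4]
width: 0.501
time: 17.42
tool_pos: [0.4989, 0.0578, 0.0205]
tcp_rot: [0.235, 1.557, -0.235]
wrist_force: [-2.1, -0.2, 4.6]
width: 0.501
px [256. 255.] ctr [502.9  56.3] size [44.1 39.8] ang 72.9
t 17.47 pos [499.   57.8  20.5] q [ 0.07  0.2   2.15 -0.    0.79 -1.21] F [-1.8  0.2  4. ] w 42.8
dp cm [0.05 0.03 0.02] rot [ 0.     0.001 -0.   ]
```

```bash
python3 -m creep '[{"grip":4,"dp":[-1,0,0],"rotation":[0,0,0]},{"grip":4,"dp":[-3,0,0],"rotation":[0,0,0]},{"grip":4,"dp":[-6,0,0],"rotation":[0,0,0]},{"grip":4,"dp":[-8,0,0],"rotation":[0,0,0]},{"grip":4,"dp":[-8,0,0],"rotation":[0,0,0]}]'; python3 -m creep '[{"grip":4,"dp":[0,0,0],"rotation":[0,0,0]},{"grip":4,"dp":[0,0,0],"rotation":[0,0,0]}]'; python3 wl.py 502 57 98 h3; python3 go.py 685.3 -155 100 186.3
```

```text
time: 17.88
tool_pos: [0.502, 0.0581, 0.1045]
tcp_rot: [0.236, 1.55, -0.234]
wrist_force: [1.7, -0.1, -2.3]
width: 0.496
time: 18.05
tool_pos: [0.4972, 0.0577, 0.0985]
tcp_rot: [0.235, 1.56, -0.236]
wrist_force: [0.3, -0.3, -2.7]
width: 0.499
px [256. 255.] ctr [500.   56.6] size [43.6 40.3] ang 72.9
t 18.1 pos [496.6  57.7  97.8] q [ 0.07  0.08  2.11  0.    0.95 -1.21] F [ 0.3 -1.1 -3.7] w 42.6
dp cm [ -0.28 -14.75  24.31] rot [-0.41  -0.004  0.001]
```

View pics/h3.png

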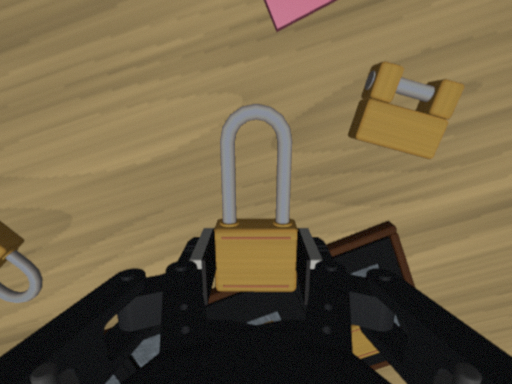

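```bash
python3 -m creep '[{"grip":4,"dp":[0,-1.5,2.5],"rotation":[-0.08,0,0]},{"grip":4,"dp":[0,-3.3,5.5],"rotation":[-0.16,0,0]},{"grip":4,"dp":[0,-5.1,8.5],"rotation":[-0.24,0,0]},{"grip":4,"dp":[0,-6.9,11.5],"rotation":[-0.32,0,0]},{"grip":4,"dp":[0,-8.7,14.5],"rotation":[-0.41,0,0]}]'; python3 -m creep '[{"grip":4,"dp":[0,0,0],"rotation":[0,0,0]},{"grip":4,"dp":[0,0,0],"rotation":[0,0,0]}]'; python3 go.py 685.3 -155 100 186.3
```

```text
time: 18.52
tool_pos: [0.6104, -0.069, 0.0969]
tcp_rot: [-0.089, 1.573, 0.091]
wrist_force: [0.1, 0.6, -2.9]
width: 0.501
time: 18.68
tool_pos: [0.6109, -0.0695, 0.0973]
tcp_rot: [-0.084, 1.573, 0.085]
wrist_force: [-1.2, 0.7, -4.1]
width: 0.498
t 18.68 pos [610.9 -69.5  97.3] q [-0.15  0.28  1.87  0.    0.99 -1.83] F [-1.2  0.7 -4.1] w 42.5
dp cm [-0.3  -9.3   6.48] rot [-0.003 -0.003 -0.001]
```

```bash
python3 -m creep '[{"grip":4,"dp":[0,-2.5,1.5],"rotation":[0,0,0]},{"grip":4,"dp":[0,-5,3.5],"rotation":[0,0,0]},{"grip":4,"dp":[0,-7.5,5.2],"rotation":[0,0,0]},{"grip":4,"dp":[0,-9.3,6.4],"rotation":[0,0,0]},{"grip":4,"dp":[0,-9.3,6.4],"rotation":[0,0,0]}]'; python3 -m creep '[{"grip":4,"dp":[0,0,0],"rotation":[0,0,0]},{"grip":4,"dp":[0,0,0],"rotation":[0,0,0]}]'; python3 wp.py p5; python3 go.py 685.3 -155 28.5 186.3
```

```text
time: 19.1
tool_pos: [0.6862, -0.1557, 0.0981]
tcp_rot: [-0.086, 1.569, 0.084]
wrist_force: [0.5, 0.3, -2.4]
width: 0.5
time: 19.27
tool_pos: [0.683, -0.152, 0.0977]
tcp_rot: [-0.085, 1.573, 0.088]
wrist_force: [-0.3, -0.4, -3.5]
width: 0.502
px [480. 171.] touch edge True ctr [637.5  28.1] size [64.7 42.9] ang 6.4
px [255. 173.] touch edge False ctr [ 658.6 -154.8] size [82.7 36.2] ang 6.3
px [369. 164.] touch edge False ctr [647.9 -64.8] size [106.3  75.9] ang 6.5
px [240. 137.] touch edge False ctr [ 649.7 -158.1] size [99.1 62.2] ang 6.4
t 19.32 pos [ 683.1 -151.8   98. ] q [-0.25  0.43  1.67  0.    1.05 -1.94] F [ 0.1 -0.5 -2.9] w 42.6
dp cm [ 6.95 -0.35  0.21] rot [ 0.001 -0.004 -0.002]
```

View pics/p5.png

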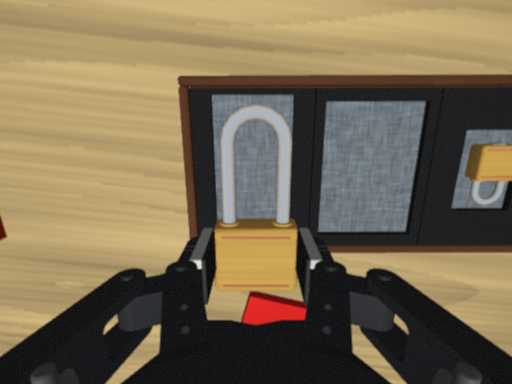

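```bash
python3 -m creep '[{"grip":4,"dp":[1,-0.25,0.2],"rotation":[0,0,0]},{"grip":4,"dp":[2.5,-0.25,0.2],"rotation":[0,0,0]},{"grip":4,"dp":[4,-0.25,0.2],"rotation":[0,0,0]},{"grip":4,"dp":[5.5,-0.25,0.2],"rotation":[0,0,0]},{"grip":4,"dp":[5.9,-0.25,0.2],"rotation":[0,0,0]}]';python3 -m creep '[{"grip":4,"dp":[0,0,0],"rotation":[0,0,0]},{"grip":4,"dp":[0,0,0],"rotation":[0,0,0]},{"grip":4,"dp":[0,0,0],"rotation":[0,0,0]}]'; python3 go.py 685.2 -154 28.5 186.3
```

```text
time: 19.73
tool_pos: [0.6839, -0.1546, 0.0355]
tcp_rot: [-0.085, 1.576, 0.089]
wrist_force: [-1.7, 0.2, -3.8]
width: 0.503
time: 19.98
tool_pos: [0.688, -0.156, 0.0413]
tcp_rot: [-0.087, 1.568, 0.086]
wrist_force: [-0.3, -0.7, -3.7]
width: 0.499
t 19.98 pos [ 688.  -156.    41.3] q [-0.26  0.49  1.69 -0.    0.96 -1.94] F [-0.3 -0.7 -3.7] w 42.6
dp cm [ 1.28  0.23 -0.26] rot [0.    0.001 0.   ]
```

```bash
python3 -m creep '[{"grip":4,"dp":[0.2,0.15,-0.25],"rotation":[0,0,0]},{"grip":4,"dp":[0.4,0.15,-0.25],"rotation":[0,0,0]},{"grip":4,"dp":[0.6,0.15,-0.25],"rotation":[0,0,0]},{"grip":4,"dp":[0.8,0.15,-0.25],"rotation":[0,0,0]},{"grip":4,"dp":[0.9,0.15,-0.25],"rotation":[0,0,0]}]';for i in 1 2 3 4; do python3 -m creep '[{"grip":4,"dp":[0.1,0,0],"rotation":[0,0,0]},{"grip":4,"dp":[0.1,0,0],"rotation":[0,0,0]},{"grip":4,"dp":[0.1,0,0],"rotation":[0,0,0]}]' | grep -E 'pos|force'; done
```

```text
time: 20.4
tool_pos: [0.6846, -0.1545, 0.0316]
tcp_rot: [-0.087, 1.569, 0.087]
wrist_force: [-0.3, -0.6, -2.9]
width: 0.501
tool_pos: [0.6846, -0.1545, 0.0307]
wrist_force: [-0.5, 0.7, -3.7]
tool_pos: [0.6847, -0.1545, 0.0297]
wrist_force: [-0.4, -0.1, -3.3]
tool_pos: [0.6846, -0.1545, 0.0287]
wrist_force: [-0.2, 0.4, -3.2]
tool_pos: [0.6847, -0.1546, 0.0286]
wrist_force: [-3.7, -0.5, 4.2]
```

```bash
python3 -m creep '[{"grip":4.4,"dp":[0,0,0],"rotation":[0,0,0]},{"grip":4.7,"dp":[0,0,0],"rotation":[0,0,0]},{"grip":5.2,"dp":[0,0,0],"rotation":[0,0,0]},{"grip":5.6,"dp":[0,0,0],"rotation":[0,0,0]},{"grip":5.6,"dp":[0,0,0],"rotation":[0,0,0]}]';python3 -m creep '[{"grip":5.6,"dp":[-1,0,0],"rotation":[0,0,0]},{"grip":5.6,"dp":[-3,0,0],"rotation":[0,0,0]},{"grip":7.4,"dp":[-6,0,0],"rotation":[0,0,0]},{"grip":7.4,"dp":[-9,0,0],"rotation":[0,0,0]},{"grip":7.4,"dp":[-9,0,0],"rotation":[0,0,0]}]'; python3 wp.py p6; python3 wl.py 689 -154 26; python3 go.py 463.7 -186 120 25
```

```text
time: 21.82
tool_pos: [0.6851, -0.1546, 0.0279]
tcp_rot: [-0.087, 1.568, 0.086]
wrist_force: [0.5, -0.4, 0.2]
width: 0.651
time: 22.23
tool_pos: [0.6897, -0.1558, 0.1267]
tcp_rot: [-0.09, 1.557, 0.083]
wrist_force: [1.3, -0.1, 1.9]
width: 0.868
px [258. 142.] touch edge False ctr [ 645.6 -159.2] size [55.  24.7] ang 6.4
px [363. 150.] touch edge False ctr [648.1 -64.9] size [106.7  76.1] ang 6.5
px [259. 146.] touch edge False ctr [ 658.6 -157. ] size [116.7  62.2] ang 6.5
px [258. 197.] ctr [ 690.2 -154.2] size [39.8 43.1] ang 6.4
t 22.33 pos [ 686.8 -155.1  121.5] q [-0.26  0.41  1.65  0.    1.08 -1.94] F [-0.8 -0.2 -1.1] w 74.3
dp cm [ 2.000e-02 -6.200e-01 -2.251e+01] rot [-0.326  0.005  0.003]
```

View pics/p6.png

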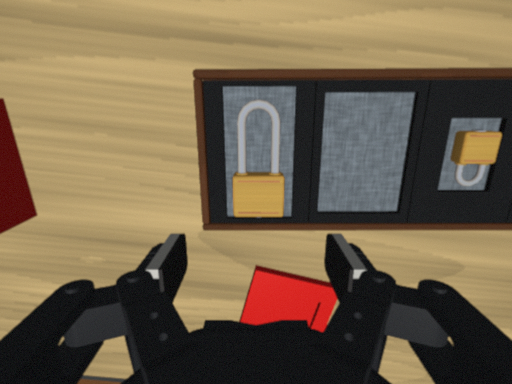

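```bash
python3 -m creep '[{"grip":7.4,"dp":[0,-0.2,-4],"rotation":[-0.08,0,0]},{"grip":7.4,"dp":[0,-0.3,-8],"rotation":[-0.16,0,0]},{"grip":7.4,"dp":[0,-0.4,-12],"rotation":[-0.24,0,0]},{"grip":7.4,"dp":[0,-0.5,-16],"rotation":[-0.33,0,0]},{"grip":7.4,"dp":[0,-0.6,-20],"rotation":[-0.33,0,0]}]';python3 -m creep '[{"grip":7.4,"dp":[0,0,0],"rotation":[0,0,0]},{"grip":7.4,"dp":[0,0,0],"rotation":[0,0,0]},{"grip":7.4,"dp":[0,0,0],"rotation":[0,0,0]}]'; python3 wl.py 463 -186 22 l4; python3 go.py 463.7 -186 22 25
```

```text
time: 22.75
tool_pos: [0.4836, -0.1819, 0.1161]
tcp_rot: [-0.347, 1.545, 0.35]
wrist_force: [0.5, -0.5, 0.8]
width: 0.866
time: 23.0
tool_pos: [0.4866, -0.1825, 0.1175]
tcp_rot: [-0.345, 1.543, 0.345]
wrist_force: [-0.2, -0.1, -0.3]
width: 0.864
px [258. 169.] ctr [ 464.7 -188.8] size [48.9 59.4] ang 25.2
t 23.05 pos [ 487.6 -182.7  118. ] q [-0.41  0.09  2.06  0.    0.99 -2.42] F [ 0.7 -0.1 -0.2] w 74.0
dp cm [ 9.59  0.73 -2.31] rot [0.004 0.001 0.001]
```

View pics/l4.png

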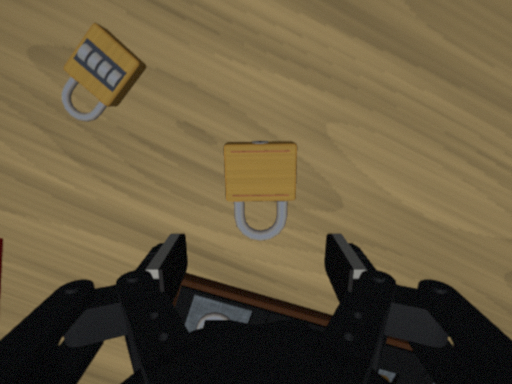

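```bash
python3 go.py 467.1 -186.7 28 25.1; python3 -m creep '[{"grip":7.4,"dp":[2,0.5,-2.2],"rotation":[0,0,0]},{"grip":7.4,"dp":[4,0.5,-2.2],"rotation":[0,0,0]},{"grip":7.4,"dp":[6,0.5,-2.1],"rotation":[0,0,0]},{"grip":7.4,"dp":[8,0.5,-2.1],"rotation":[0,0,0]},{"grip":7.4,"dp":[8.5,0.5,-2.1],"rotation":[0,0,0]}]';python3 -m creep '[{"grip":7.4,"dp":[0,0,0],"rotation":[0,0,0]},{"grip":7.4,"dp":[0,0,0],"rotation":[0,0,0]},{"grip":7.4,"dp":[0,0,0],"rotation":[0,0,0]},{"grip":7.4,"dp":[0,0,0],"rotation":[0,0,0]}]';  python3 go.py 467.1 -186.7 19 25.1;python3 wl.py 464 -188 22 l5
```

```text
t 23.05 pos [ 487.6 -182.7  118. ] q [-0.41  0.09  2.06  0.    0.99 -2.42] F [ 0.7 -0.1 -0.2] w 74.0
dp cm [ 8.99  0.52 -2.03] rot [0.002 0.001 0.001]
time: 23.47
tool_pos: [0.4649, -0.186, 0.0299]
tcp_rot: [-0.344, 1.546, 0.348]
wrist_force: [-1.4, 0.8, -0.5]
width: 0.869
time: 23.8
tool_pos: [0.467, -0.1875, 0.0342]
tcp_rot: [-0.347, 1.541, 0.344]
wrist_force: [-0.1, 0.7, 0.3]
width: 0.866
t 23.8 pos [ 467.  -187.5   34.2] q [-0.43  0.18  2.15  0.    0.82 -2.44] F [-0.1  0.7  0.3] w 74.0
dp cm [1.52 0.07 0.04] rot [0.002 0.002 0.002]
px [255. 236.] ctr [ 465.1 -188.6] size [48.3 59. ] ang 26.1
```

View pics/l5.png

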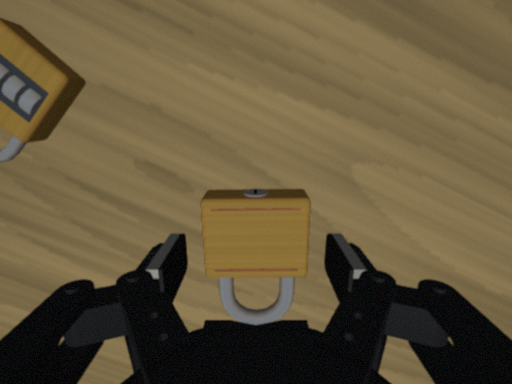

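```bash
python3 -m creep '[{"grip":7.4,"dp":[0.5,0.05,0],"rotation":[0,0,0]},{"grip":7.4,"dp":[1,0.05,0],"rotation":[0,0,0]},{"grip":6.6,"dp":[1.4,0.05,0],"rotation":[0,0,0]},{"grip":6.3,"dp":[1.4,0.05,0],"rotation":[0,0,0]},{"grip":5.5,"dp":[1.4,0.05,0],"rotation":[0,0,0]}]' 100;python3 -m creep '[{"grip":5.5,"dp":[0,0,0],"rotation":[0,0,0]},{"grip":5.5,"dp":[0,0,0],"rotation":[0,0,0]},{"grip":5.5,"dp":[0,0,0],"rotation":[0,0,0]},{"grip":5.5,"dp":[0,0,0],"rotation":[0,0,0]}]';  python3 wl.py 464 -188 22; python3 go.py 467.1 -186.7 20 25.1
```

```text
time: 24.27
tool_pos: [0.4652, -0.1868, 0.0192]
tcp_rot: [-0.345, 1.544, 0.345]
wrist_force: [0.1, -0.4, -1.8]
width: 0.674
time: 24.6
tool_pos: [0.4652, -0.1868, 0.0192]
tcp_rot: [-0.346, 1.543, 0.345]
wrist_force: [-2.1, -2.2, 4.6]
width: 0.67
px [256. 251.] ctr [ 464.4 -187.3] size [48.  59.2] ang 25.3
t 24.65 pos [ 465.2 -186.8   19.2] q [-0.43  0.2   2.16 -0.    0.79 -2.44] F [-2.4 -2.1  4. ] w 57.4
dp cm [-0.08 -0.07  0.17] rot [ 0.002 -0.     0.   ]
```

```bash
python3 -m creep '[{"grip":5.5,"dp":[-1,0,0],"rotation":[0,0,0]},{"grip":5.5,"dp":[-3,0,0],"rotation":[0,0,0]},{"grip":5.5,"dp":[-6,0,0],"rotation":[0,0,0]},{"grip":5.5,"dp":[-8,0,0],"rotation":[0,0,0]},{"grip":5.5,"dp":[-8,0,0],"rotation":[0,0,0]}]'; python3 -m creep '[{"grip":5.5,"dp":[0,0,0],"rotation":[0,0,0]},{"grip":5.5,"dp":[0,0,0],"rotation":[0,0,0]}]'; python3 go.py 628.4 -67.2 100 6.4
```

```text
time: 25.07
tool_pos: [0.468, -0.1875, 0.1028]
tcp_rot: [-0.348, 1.537, 0.342]
wrist_force: [0.7, -0.8, -4.8]
width: 0.675
time: 25.23
tool_pos: [0.4637, -0.1857, 0.0971]
tcp_rot: [-0.344, 1.545, 0.347]
wrist_force: [0.1, 0.6, -5.1]
width: 0.672
t 25.23 pos [ 463.7 -185.7   97.1] q [-0.43  0.08  2.11  0.    0.95 -2.44] F [ 0.1  0.6 -5.1] w 57.4
dp cm [-0.32  3.7  19.95] rot [ 0.329 -0.002 -0.002]
```

```bash
python3 -m creep '[{"grip":5.5,"dp":[0,0.6,3.5],"rotation":[0.08,0,0]},{"grip":5.5,"dp":[0,1.4,7.5],"rotation":[0.16,0,0]},{"grip":5.5,"dp":[0,2.2,11.5],"rotation":[0.24,0,0]},{"grip":5.5,"dp":[0,3,15.5],"rotation":[0.33,0,0]},{"grip":5.5,"dp":[0,3.6,18.8],"rotation":[0.33,0,0]}]'; python3 -m creep '[{"grip":5.5,"dp":[0,0,0],"rotation":[0,0,0]},{"grip":5.5,"dp":[0,0,0],"rotation":[0,0,0]},{"grip":5.5,"dp":[0,0,0],"rotation":[0,0,0]}]'; python3 wp.py p7; python3 wl.py 627 -67 99; python3 go.py 628.4 -67.2 40 6.4
```

```text
time: 25.65
tool_pos: [0.6199, -0.0716, 0.0955]
tcp_rot: [-0.083, 1.573, 0.085]
wrist_force: [0.7, -0.7, -4.9]
width: 0.669
time: 25.9
tool_pos: [0.6175, -0.0733, 0.0956]
tcp_rot: [-0.087, 1.575, 0.088]
wrist_force: [-0.6, 0.2, -4.9]
width: 0.67
px [145. 227.] touch edge False ctr [ 649.8 -163.8] size [54.6 24.6] ang 6.3
px [467. 224.] touch edge True ctr [627.9 116. ] size [83.5 50.3] ang 6.4
px [261. 189.] touch edge False ctr [609.5 -69.9] size [27.2 76.9] ang 6.4
px [150. 213.] touch edge False ctr [ 643.4 -156.2] size [83.4 67.3] ang 6.5
px [256. 248.] ctr [614.5 -74.3] size [53.1 59.5] ang 6.3
t 26.0 pos [617.5 -74.2  96.7] q [-0.16  0.3   1.85 -0.    1.   -1.84] F [-0.7 -0.8 -4.3] w 57.0
dp cm [5.67 0.57 1.18] rot [-0.002 -0.004 -0.001]
```

View pics/p7.png

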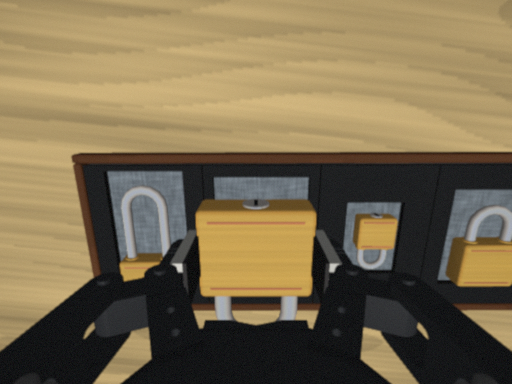

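```bash
python3 -m creep '[{"grip":5.5,"dp":[1,0.55,1.1],"rotation":[0,0,0]},{"grip":5.5,"dp":[2.5,0.55,1.1],"rotation":[0,0,0]},{"grip":5.5,"dp":[4,0.55,1.1],"rotation":[0,0,0]},{"grip":5.5,"dp":[5,0.55,1.1],"rotation":[0,0,0]},{"grip":5.5,"dp":[5.4,0.55,1.1],"rotation":[0,0,0]}]';python3 -m creep '[{"grip":5.5,"dp":[0,0,0],"rotation":[0,0,0]},{"grip":5.5,"dp":[0,0,0],"rotation":[0,0,0]},{"grip":5.5,"dp":[0,0,0],"rotation":[0,0,0]}]'; python3 go.py 628.4 -67.2 27.2 6.4; python3 wp.py p8
```

```text
time: 26.42
tool_pos: [0.6275, -0.0677, 0.0423]
tcp_rot: [-0.085, 1.574, 0.086]
wrist_force: [-1.2, 0.4, -6.9]
width: 0.668
time: 26.67
tool_pos: [0.631, -0.0675, 0.0458]
tcp_rot: [-0.087, 1.567, 0.086]
wrist_force: [0.3, -0.3, -5.0]
width: 0.671
t 26.67 pos [631.  -67.5  45.8] q [-0.15  0.37  1.86 -0.    0.91 -1.83] F [ 0.3 -0.3 -5. ] w 57.3
dp cm [ 1.86  0.06 -0.26] rot [-0.002  0.002  0.   ]
px [390. 230.] touch edge False ctr [634.3  26.7] size [54.  44.5] ang 6.4
px [104. 237.] touch edge False ctr [ 651.1 -165.5] size [56.9 24.7] ang 6.1
px [256. 188.] touch edge False ctr [608.1 -70.1] size [23.5 76.9] ang 6.3
px [107. 213.] touch edge False ctr [ 640.6 -160.3] size [78.  59.9] ang 6.4
```

View pics/p8.png

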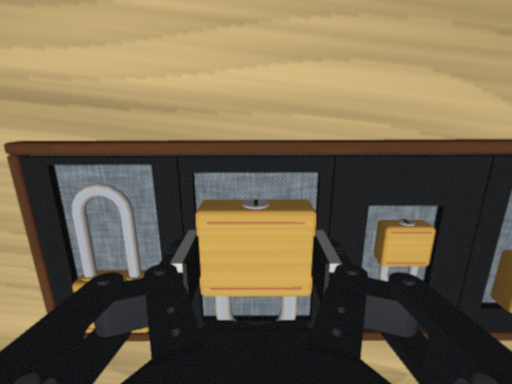

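```bash
python3 -m creep '[{"grip":5.5,"dp":[0.3,0,-0.2],"rotation":[0,0,0]},{"grip":5.5,"dp":[0.7,0,-0.2],"rotation":[0,0,0]},{"grip":5.5,"dp":[1.1,0,-0.2],"rotation":[0,0,0]},{"grip":5.5,"dp":[1.4,0,-0.2],"rotation":[0,0,0]},{"grip":5.5,"dp":[1.5,0,-0.2],"rotation":[0,0,0]}]';for i in 1 2 3 4 5; do python3 -m creep '[{"grip":5.5,"dp":[0.1,0,0],"rotation":[0,0,0]},{"grip":5.5,"dp":[0.1,0,0],"rotation":[0,0,0]},{"grip":5.5,"dp":[0.1,0,0],"rotation":[0,0,0]}]' | grep -E 'pos|force'; done
```

```text
time: 27.13
tool_pos: [0.6276, -0.0672, 0.0288]
tcp_rot: [-0.086, 1.571, 0.087]
wrist_force: [-0.5, -0.3, -4.6]
width: 0.668
tool_pos: [0.6284, -0.0673, 0.0287]
wrist_force: [-0.7, -0.5, -4.9]
tool_pos: [0.6283, -0.0673, 0.0278]
wrist_force: [-1.0, 0.4, -4.6]
tool_pos: [0.6286, -0.0674, 0.0273]
wrist_force: [-1.6, -0.1, -1.6]
tool_pos: [0.6286, -0.0674, 0.0272]
wrist_force: [-3.9, 0.5, 5.3]
tool_pos: [0.6286, -0.0674, 0.0272]
wrist_force: [-6.8, 2.0, 11.6]
```

```bash
python3 -m creep '[{"grip":5.8,"dp":[0,0,0],"rotation":[0,0,0]},{"grip":6.1,"dp":[0,0,0],"rotation":[0,0,0]},{"grip":6.5,"dp":[0,0,0],"rotation":[0,0,0]},{"grip":7.0,"dp":[0,0,0],"rotation":[0,0,0]},{"grip":7.0,"dp":[0,0,0],"rotation":[0,0,0]}]';python3 -m creep '[{"grip":7,"dp":[-1,0,0],"rotation":[0,0,0]},{"grip":7,"dp":[-3,0,0],"rotation":[0,0,0]},{"grip":7,"dp":[-6,0,0],"rotation":[0,0,0]},{"grip":7,"dp":[-9,0,0],"rotation":[0,0,0]},{"grip":7,"dp":[-12,0,-2],"rotation":[0,0,0]}]';python3 -m creep '[{"grip":7,"dp":[-3,0,-6],"rotation":[0,0,0]},{"grip":7,"dp":[-6,0,-12],"rotation":[0,0,0]},{"grip":7,"dp":[-6,0,-18],"rotation":[0,0,0]},{"grip":7,"dp":[-6,0,-18],"rotation":[0,0,0]},{"grip":7,"dp":[-6,0,-18],"rotation":[0,0,0]}]'; python3 - <<'E'
from workcell import bot
from h import *
for n in ['top','scene','wrist']:
    c=bot.get_calibration(n);p,d=bot.read_camera(n); cv2.imwrite(f'pics/{n}9.png',p[:,:,::-1]); np.savez(n+'9.npz',p=p,d=d)
    if n=='top':
        cv2.imwrite('pics/crop9.png',cv2.resize(p[125:245,110:380],None,fx=2.9,fy=2.9,interpolation=cv2.INTER_CUBIC)[:,:,::-1])
E
python3 go.py 450 0 200 0
```

```text
time: 28.8
tool_pos: [0.6288, -0.0674, 0.025]
tcp_rot: [-0.087, 1.568, 0.086]
wrist_force: [-0.6, -0.3, 0.3]
width: 0.819
time: 29.22
tool_pos: [0.6112, -0.0695, 0.1472]
tcp_rot: [-0.087, 1.565, 0.086]
wrist_force: [1.4, 0.1, 0.5]
width: 0.823
time: 29.63
tool_pos: [0.4264, -0.0894, 0.206]
tcp_rot: [-0.087, 1.569, 0.086]
wrist_force: [0.2, -0.2, -0.5]
width: 0.816
t 29.78 pos [428.8 -89.6 206.1] q [-0.26 -0.17  2.13  0.    1.18 -1.94] F [ 0.1 -0.1  0. ] w 69.9
dp cm [0.61 8.68 3.08] rot [0.109 0.003 0.001]
```

View pics/crop9.png

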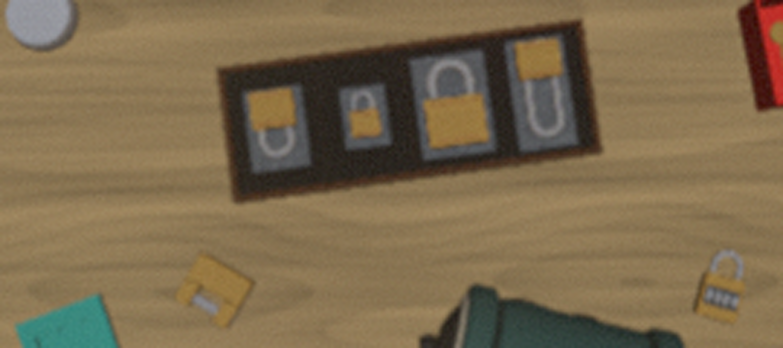

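View pics/scene9.png

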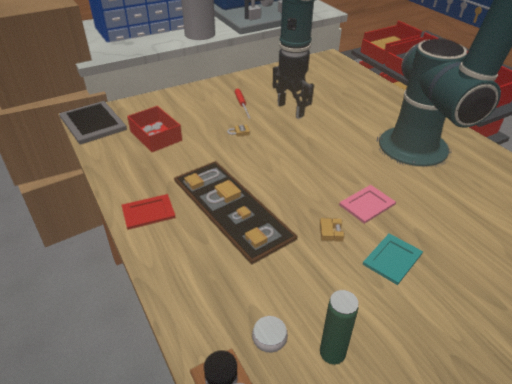

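View pics/wrist9.png

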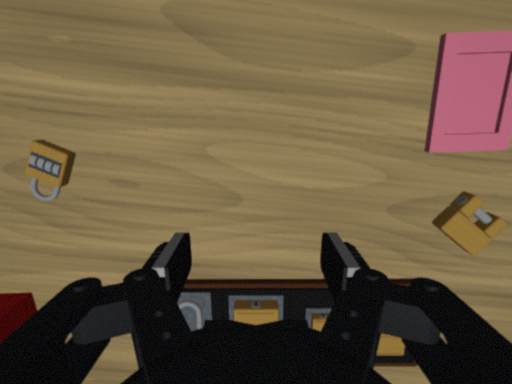

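```bash
python3 - <<'E'
from workcell import bot
from h import *
f=np.load('top9.npz'); p,d=f['p'],f['d']; c=bot.get_calibration('top')
K=np.array([[c['fx'],0,c['cx']],[0,c['fy'],c['cy']],[0,0,1]]);M=cv2.Rodrigues(c['rvec'])[0]
def zmap(u,v,r=2):
    vs,us=np.mgrid[v-r:v+r+1,u-r:u+r+1]; z=d[vs,us].ravel()
    n=cv2.undistortPoints(np.c_[us.ravel(),vs.ravel()].astype(float).reshape(-1,1,2),K,c['dist']).reshape(-1,2)
    W=(np.c_[n*z[:,None],z]-c['tvec'])@M
    return np.median(W[:,2])*1000
for nm,(x,y),off,sg,h,ps in [('small',(637.5,26),10.5,-1,15,46),('medium',(627.4,117.5),15.5,1,18,61),('large',(647.9,-65),20.5,-1,22,76),('long',(658.4,-157),31,1,18,61)]:
    out=[]
    for q in (-7,7):
        P=[(x+(sg*off+q)*.994)/1000,(y+(sg*off+q)*.11)/1000,(8+h)/1000]; u,v=proj(c,[P])[0]; out.append(round(zmap(int(round(u)),int(round(v)),1),1))
    print(nm,'top z',out,'expect',8+h)
big=cv2.GaussianBlur(cv2.resize(p,None,fx=4,fy=4,interpolation=cv2.INTER_CUBIC),(0,0),2)
hsv=cv2.cvtColor(big,cv2.COLOR_RGB2HSV)
m=((hsv[...,1]>124)&(hsv[...,0]>10)&(hsv[...,0]<26)).astype(np.uint8); m[:135*4]=0;m[245*4:]=0;m[:,:440]=0;m[:,380*4:]=0
for k in cv2.findContours(m,cv2.RETR_EXTERNAL,cv2.CHAIN_APPROX_NONE)[0]:
    if cv2.contourArea(k)<700: continue
    uv=(k.reshape(-1,2)+.5)/4-.5; z=.026 if uv[:,1].mean()<190 else .018
    r=cv2.minAreaRect((cast(c,uv,z)[:,:2]*1000).astype(np.float32)); print('ctr',np.round(r[0],1),'size',np.round(r[1],1),'ang',round(r[2],1))
E
```

```text
small top z [np.float64(23.7), np.float64(24.0)] expect 23
medium top z [np.float64(26.3), np.float64(26.4)] expect 26
large top z [np.float64(30.3), np.float64(29.8)] expect 30
long top z [np.float64(26.3), np.float64(26.0)] expect 26
ctr [ 441.2 -330.1] size [45.3 45.1] ang 72.7
ctr [461.4 184.2] size [63.9 57.1] ang 57.6
ctr [627.   26.7] size [24.4 26.7] ang 4.1
ctr [627.  -65.9] size [47.6 57.6] ang 6.8
ctr [643.7 120.8] size [36.9 42.8] ang 6.3
ctr [ 688.4 -151.4] size [36.3 43.3] ang 6.4
ctr [639.3 -18.1] size [138.3 377.2] ang 6.4
```

Every body top is at its on-the-floor height, and both customer locks are where they were. I'm handing in.

```bash
python3 -c "
from workcell import bot
print(bot.finish_job())"
```

```text
the job is handed in; nothing more can be done
None
```

The four keyed padlocks are back in the tray, each lying flat in the pocket cut for its size, and the job was handed in at about 30 s. I lowered each one until the wrist force showed it had touched the pocket floor, and only then opened the fingers.

- **In the pockets:** in the last top view, each padlock's body top was within 1 mm of where it should be if it lies on the pocket floor: small 24 mm (should be 23), medium 26, large 30 and long 26. All four outlines sit inside their pockets.
- **Customers' padlocks:** the combination and shutter padlocks measured within about 0.2 mm of where they started. The red, pink and turquoise look-alikes were not touched.
- **What went differently:**
  - I gripped the long padlock a second time, 2 mm higher, so the fingertips would clear the rim.
  - The top and wrist cameras disagreed by 2–3 mm on where the pockets were, so I used values in between. The clearance is about 8 mm.
  - The large padlock was pressed onto its floor with about 12 N, up from 5 N, because I made one extra 1 mm step down after contact.

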